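Put an e-bike battery on charge

ROBOT

A 6-joint arm with a two-finger parallel gripper is mounted at the origin on the work surface. World frame = base frame: x ahead of the robot, y to its left, z up, the work surface at z = 0. Lengths are in m, angles in degrees, forces in N, time in s.
With the tool pointing down it reaches from about 0.325 to 1 m from the base axis. Payload 5.1 kg.
Tool frame: the origin (TCP) lies on the mounting face of the last link; the fingertips stand 173 mm ahead of it and the grasp point (between the pads) lies 155 mm ahead of it; x points along the fingers, y is the direction in which the jaws open and shut, and the axes are right-handed (so a half turn about x gives the same grasp; the last joint's range is limited). The gripper opens to 85 mm and grips with 20 to 120 N. Pads are 22 mm wide; open, the fingers measure 114 mm over their backs; the gripper's body (76 mm by 85 mm) begins 54 mm behind the grasp point. The pads swing forward as they close: fully open they stand 13 mm farther back than shut.
Start: joints at [67.517, 7.093, 94.555, -0, 78.352, -4.733], TCP at [0.198, 0.619, 0.405] pointing down, gripper open.
Joint ranges: [-149.61, 149.61], [-58.7, 133.49], [1.44, 155.28], [-77.14, 257.14], [18.33, 153.61], [-166.67, 166.67]. Speed limits (degrees/s): [147.25, 147.25, 180, 180, 180, 180].

INTERFACE

Orientations are given as a 3x3 rotation matrix whose columns are the frame's x, y, z axes.
In Python, from workcell import ctrl gives the robot as it stands.
- The arm moves only by the tool drive_tool, never from a script. Its argument "plan" is a list of rows, each an object of numbers: "dx", "dy", "dz": the shift along the tool's x, y, z in cm; "spin": the turn about the tool's x in degrees; "grip": the opening, from 0 (shut) to 1 (fully open). A call has 1 to 8 rows; each row shifts and turns the commanded pose from where the row before left it, along the tool's axes as they then stand; what a row does not reach is not made up. A row lasts 1/12 s, in which the tool goes at most 41.7 mm and 7.16 degrees, less where a joint would pass 70% of its speed; a pose out of reach is approached as far as the arm can. A call with a gripper value outside its range is refused whole. The fingers move at their own pace and stop on an object; the grip force is fixed at half the most. Time passes only in rows, so rows that do not move let the fingers close. It gives the time, the measured TCP pose, the force and the opening at its end, in the units of the state.
- ctrl.state(): the state, without advancing time (a new reading comes with each control period).
- ctrl.snapshot(name): name is "scene" or "top" or "wrist"; returns the picture (384x512x3 uint8, red, green, blue); there is no depth.
- ctrl.camera_params(name): a dict with "fx", "fy", "cx", "cy" (pixels), "k1" (the pictures are not rectified: a ray, as slopes to the right and down, at radius r is drawn at 1 + k1 r^2 times it, then the intrinsics apply), "cam_to_world" (4x4, takes a point from camera to world coordinates). Camera axes: x right, y down, z forward; pixel columns grow to the right and rows downward; lengths in m; the calibration is good to about 2 mm. A picture is of the moment at which its call begins: read the wrist's pose just before it. camera_params takes no time and is no camera call; for the wrist camera it gives the pose at the moment of the call.
- ctrl.sign_off(): hands the job in, once; it reports no verdict.
The state is a dict: "clock": time; "q": joint angles; "qd": joint speeds; "joint_efforts": joint torques, N m; "position": TCP position; "eef_rot": TCP orientation; "contact_force": force on the tool from outside, world axes, zero at the start; "ft_torque": the same for the moment, N m; "grip_width": opening from 0.0 (shut) to 1.0 (fully open).
Only numpy, scipy, OpenCV 4.12 (cv2) and the standard library are available. Lean on these libraries where they do the work, as an engineer would, in place of code of your own. Each camera call takes 0.05 s, during which the arm holds its last target.

TASK

Put the e-bike battery pack on charge. First prove the breaker of the charging point: press its yellow test button so that the lever drops, then lift the lever fully back up. Then push the pack along the bench, without lifting it off or ramming it against the terminals, up over the orange front lip of the charging cradle until it drops flat into the pocket, and leave the other things on the bench where they are.

Things in the scene. Friction and masses are not known exactly. Their poses are not given: they have to be found in the camera images.
- console: Charging point: grey desk box fixed to the bench, 170 mm deep (x), 164 mm wide (y), 45 mm high in front, 107 mm behind; origin under its centre, x level away from the operator, y left, z up. Its top slopes 20 degrees, rising to +x, and carries a white breaker (146 mm wide, 130 mm along the slope, 14 mm proud) with a black lever and a yellow test button.
- breaker_face (a point): Middle of the white breaker's face, axes of the console (x level away from the operator, y left, z up). The face passes through this point and rises 20 degrees towards +x.
- button_top (a point): Top of the domed yellow test button, 24 mm diameter, standing 18 mm out of the breaker face. Own z points out of the sloped face (20 degrees off vertical), x uphill. Pressed along -z with 7 mm travel: it trips the lever after about 5 mm, takes under 4 N along its axis and springs back when let go.
- test_button (a joint): Travel of the test button in m: 0 released, 0.007 fully pressed.
- rcd_lever (a joint): Angle of the breaker lever in rad: 0 fully up (on), 0.8 fully dropped (tripped). It snaps over centre at about 0.4 to the nearer end and stays there; less than 1 N at its tip moves it. It cannot be lifted home while the button is held down.
- lever_tip (a point): Middle of the white end of the black lever, a handle 26 mm wide (y), 12 mm thick, standing 30 mm out of the breaker face, 70 mm left (console +y) of the test button. Up, it stands nearly vertical; dropped, its tip lies about 48 mm further downhill (towards the operator) and it leans 43 degrees that way. It is lifted by pushing its downhill side uphill.
- lever_pivot (a point): Pivot of the lever, inside the console 32 mm below the breaker face and 62 mm from the lever's tip; axes of the console. The lever turns about its y.
- pack_center (a point): Centre, half-way up, of the flat blue battery pack with a black band and brass terminals in its +x end: 110 mm long (x), 100 mm wide (y), 24 mm high, about 0.55 kg. It lies loose on the bench before the cradle's ramp, terminals towards the cradle.
- pocket (a point): Centre of the pocket floor of the charging cradle (fixed), 3 mm above the bench; packs enter along +x, z up. Pocket 116 mm long (x from -58 to +58 mm), 106 mm wide (y). Orange lip at x = -66 to -58 mm, its top 11 mm above the bench (8 mm above the floor). A seated pack's centre is 12 mm above this point, its top 27 mm above the bench.
- cradle: Black charging cradle of slick plastic; origin on the bench under the pocket's centre, axes as point pocket. Before the lip a ramp rises from the bench at x = -106 mm. Side walls 22 mm high, inner faces at y = +-53 mm; beside the ramp they flare out (19 degrees) to y = +-72 mm at x = -119 mm. Finned charger at the far end, to x = 140 mm, 51 mm high.
- terminal_block: Black block with brass contacts that closes the far end of the pocket, 106 mm wide, 36 mm high; origin at the middle of the lower edge of its contact face (x = +58 mm from the pocket's centre).
- chainring: bystander: steel chainring 132 mm across, 5 mm thick, lying flat; origin under its centre
- pedal: bystander: black pedal 92 x 80 x 22 mm with a 26 mm spindle stub at +y; origin under its centre
- spray_can: bystander: spray can 56 mm diameter, 165 mm high; origin under its centre
- jar: bystander: jar of bolts 70 mm diameter, 83 mm high; origin under its centre
- spanner: bystander: steel spanner 190 mm long (x), 38 mm wide, 8 mm thick; origin under its middle
- screwdriver: bystander: screwdriver with a blue handle, 200 mm long (x), 26 mm thick; origin under its middle
- cassette: bystander: sprocket cassette, a stepped cone 114 mm across at the bottom, 42 mm high; origin under its centre
Not all that is in view belongs to the job. What is shaped like the part that bears pack_center but pink or purple is not meant.

How it is judged (in metres and radians):
On the way, in this order (a step that is already met when the one before it is completed fails the run):
1. the test button is pressed and the lever drops (value of joint test_button above 0.004 m and value of joint rcd_lever above 0.45 rad), for 0.05 s.
2. the button is let go and the lever is back fully up, with the pack not yet in the cradle (value of joint rcd_lever below 0.08 rad and value of joint test_button below 0.002 m), for 0.2 s.
3. the pack lies flat in the pocket (horizontal distance between pack_center and pocket below 0.007 m and z of pack_center in the frame of pocket below 0.0145 m and angle between pack_center's own z axis and vertical below 0.04 rad), for 0.3 s.
At the end, for the whole second after the job is handed in: The pack lies in the cradle's pocket: its centre within 7 mm of the pocket's centre seen from above, no more than 2.5 mm above its seated height, tilted less than 0.04 rad and square to the pocket within 0.08 rad; the lever is fully up (under 0.08 rad) and the test button released (all of step 2 and all of step 3 and z of pack_center in the frame of pocket above 0.008 m and angle between the x axis of pack_center and the x axis of pocket, either way round below 0.08 rad); the robot touches nothing.
It fails at once if the pack is lifted: its centre rises more than 60 mm above the bench (height (world z) of pack_center above 0.06 m).
It fails at once if the pack is rammed against the terminal block with more than 50 N (contact force between pack and terminal_block above 50 N).
It fails at once if another thing on the bench is moved more than 30 mm (distance of any of chainring, pedal, spray_can, jar, spanner, screwdriver, cassette from where it was at the start of the episode above 0.03 m).
It also fails if it takes over 61 s, if anything falls off the work surface, if the arm or the gripper's body presses on something with over 40 N, if the wrist force passes 120 N, or if a joint passes its speed limit or range.

## Working session

There is one attempt and no reset: what is moved stays moved. The work goes in short steps, Python scripts to look and compute and a tool call to move; the robot and the scene stay as the last step left them, time stands still between calls to the robot, and variables do not carry over. Pictures are saved under pics/ and viewed, and the job is handed in when it is done.

Besides the shell and the picture viewer there is one more tool, called after "Emit:" as name(argument=value, ...) on one line, values as JSON. drive_tool: Moves the arm, as the interface text tells. Its arguments: {"type":"object","properties":{"plan":{"type":"array","items":{"type":"object","properties":{"dx":{"type":"number"},"dy":{"type":"number"},"dz":{"type":"number"},"spin":{"type":"number"},"grip":{"type":"number"}}}}},"required":["plan"]}

```bash
ls; mkdir -p pics; python3 - <<'E'
from workcell import ctrl
import cv2
s=ctrl.state();print(s)
for n in("scene","top","wrist"):
    p=ctrl.camera_params(n);print(n,p)
    cv2.imwrite(f"pics/{n}0.png",ctrl.snapshot(n)[:,:,::-1])
E
```

```text
pics
{'clock': 0.0, 'q': array([ 6.75172940e+01,  7.13181842e+00,  9.46344969e+01,  7.39910820e-04,
        7.83523136e+01, -4.73295057e+00]), 'qd': array([-0.02517999,  0.00719328, -0.03940849, -0.06361309, -0.01859627,
        0.00751637]), 'joint_efforts': array([ 2.65157469e-04, -4.23632240e+01, -3.65448582e+01, -4.92777872e-05,
        6.96831834e-03,  7.08755636e-06]), 'position': array([0.19808964, 0.61880833, 0.40346732]), 'eef_rot': array([[-8.03441397e-04,  3.04861901e-01,  9.52396228e-01],
       [-1.90826149e-03,  9.52394334e-01, -3.04862904e-01],
       [-9.99997857e-01, -2.06236052e-03, -1.83436812e-04]]), 'contact_force': array([ 0.70901781, -0.13497994,  0.07556618]), 'ft_torque': array([ 0.01750488, -0.01235428,  0.03262126]), 'grip_width': 1.000205729893794}
scene {'fx': 481.6053992174227, 'fy': 481.6053992174227, 'cx': 256.9244037141309, 'cy': 196.50325816970297, 'k1': -0.10897723007345307, 'cam_to_world': array([[-0.75566013,  0.36366838, -0.54472294,  1.28174957],
       [ 0.65477187,  0.43959743, -0.61483974,  0.87572478],
       [ 0.01586103, -0.82127913, -0.57
[... 277 characters left out ...]
611913,  0.28222698],
       [-0.99982801,  0.01631273, -0.00882355,  0.02157507],
       [ 0.00563187, -0.18624303, -0.98248756,  1.26768109],
       [ 0.        ,  0.        ,  0.        ,  1.        ]])}
wrist {'fx': 311.3292898470832, 'fy': 311.3292898470832, 'cx': 256.58037220921847, 'cy': 191.1944599731354, 'k1': -0.05097047057428322, 'cam_to_world': array([[ 3.04978324e-01,  9.16707789e-01,  2.58137662e-01,
         1.32155235e-01],
       [ 9.52359236e-01, -2.93468155e-01, -8.29959466e-02,
         6.40246978e-01],
       [-3.27847176e-04,  2.71151751e-01, -9.62536555e-01,
         3.72768078e-01],
       [ 0.00000000e+00,  0.00000000e+00,  0.00000000e+00,
         1.00000000e+00]])}
```

View pics/scene0.png

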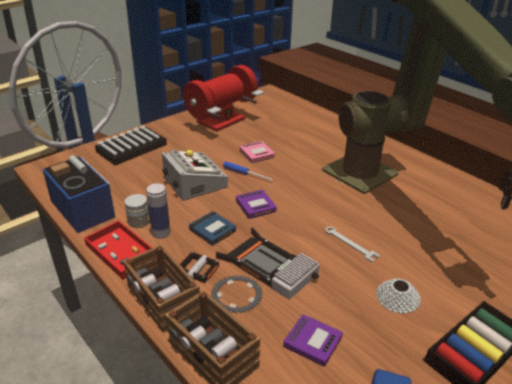

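View pics/top0.png

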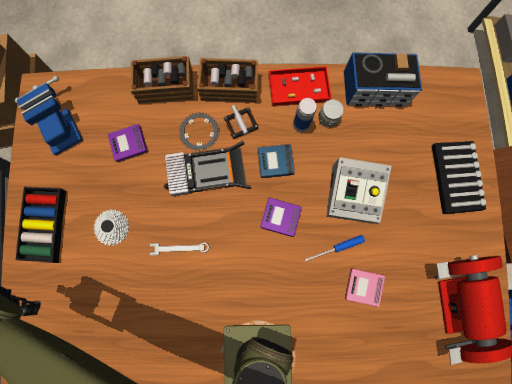

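View pics/wrist0.png

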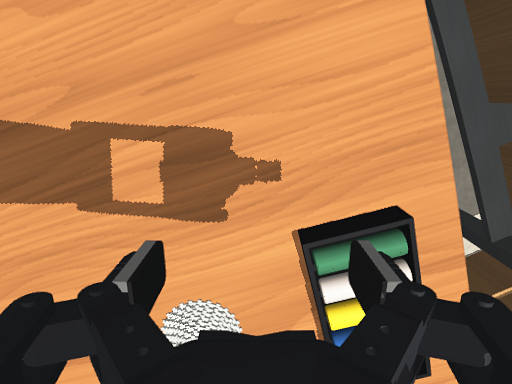

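```bash
cat > h.py <<'E'
import numpy as np, cv2
from workcell import ctrl
def ray(n,u,v,p=None):
    p=p or ctrl.camera_params(n)
    K=np.array([[p['fx'],0,p['cx']],[0,p['fy'],p['cy']],[0,0,1]])
    d=cv2.undistortPointsIter(np.array([[[u,v]]],float),K,np.array([p['k1'],0,0,0.]),None,None,(3,100,1e-12))[0,0]
    T=p['cam_to_world'];r=T[:3,:3]@np.array([d[0],d[1],1]);return T[:3,3],r
def atz(n,u,v,z,p=None):
    o,r=ray(n,u,v,p);return o+r*(z-o[2])/r[2]
def proj(n,X,p=None):
    p=p or ctrl.camera_params(n);T=p['cam_to_world'];c=T[:3,:3].T@(np.asarray(X,float)-T[:3,3])
    a=c[:2]/c[2];a=a*(1+p['k1']*(a@a));return np.array([p['fx']*a[0]+p['cx'],p['fy']*a[1]+p['cy']])
def tri(*obs):
    A=np.zeros((3,3));b=np.zeros(3);L=[]
    for o in obs:
        c,r=ray(*o);r=r/np.linalg.norm(r);M=np.eye(3)-np.outer(r,r);A+=M;b+=M@c;L.append((c,M))
    X=np.linalg.solve(A,b);return X,[np.linalg.norm(M@(X-c)) for c,M in L]
E
python3 - <<'E'
import cv2
a=cv2.imread('pics/top0.png')
cv2.imwrite('pics/c1.png',cv2.resize(a[130:240,150:310],None,fx=5,fy=5,interpolation=cv2.INTER_CUBIC))
cv2.imwrite('pics/c2.png',cv2.resize(a[140:240,310:410],None,fx=6,fy=6,interpolation=cv2.INTER_CUBIC))
b=cv2.imread('pics/scene0.png')
cv2.imwrite('pics/c3.png',cv2.resize(b[140:210,150:240],None,fx=8,fy=8,interpolation=cv2.INTER_CUBIC))
cv2.imwrite('pics/c4.png',cv2.resize(b[200:310,180:330],None,fx=5,fy=5,interpolation=cv2.INTER_CUBIC))
E
```

```text
(no output)
```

View pics/c1.png

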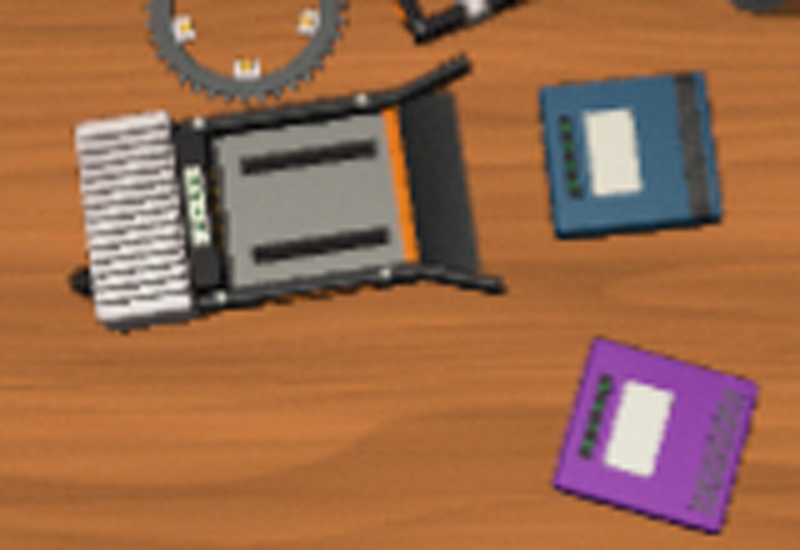

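View pics/c2.png

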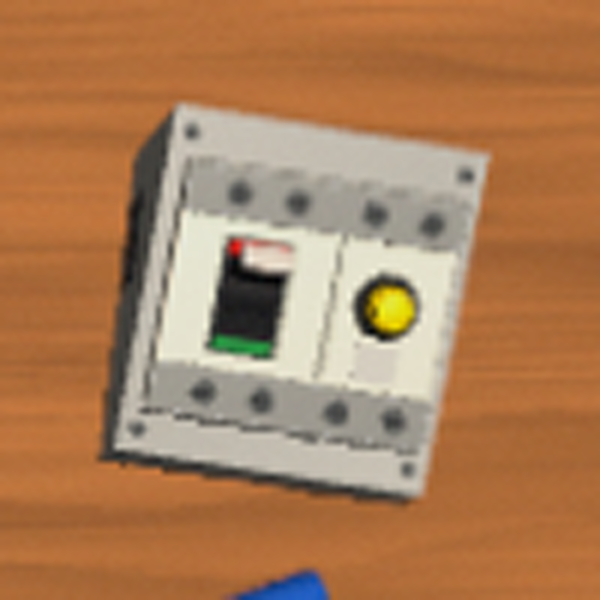

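View pics/c3.png

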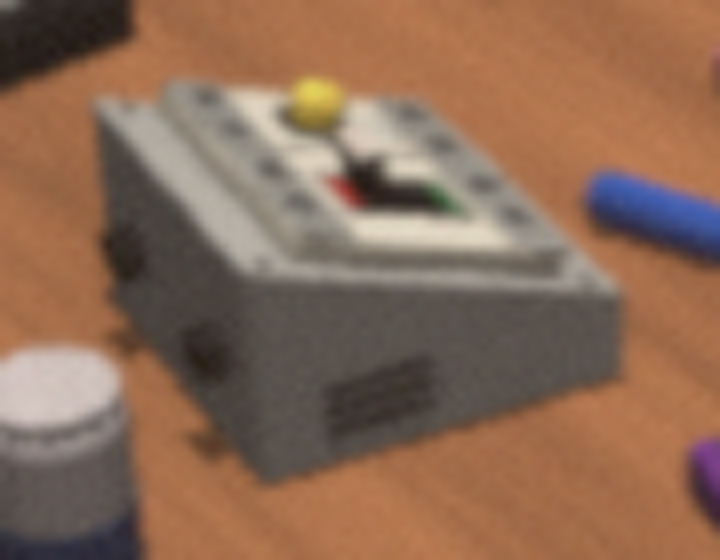

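View pics/c4.png

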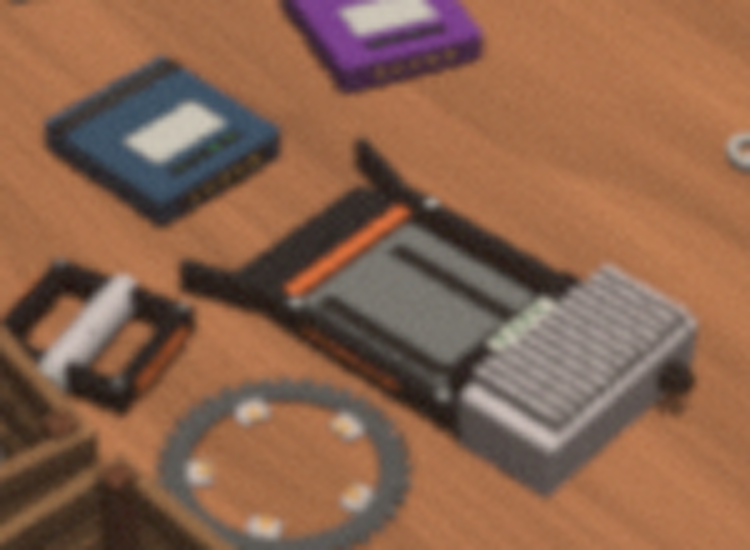

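```bash
cat > fit.py <<'E'
from h import *
from scipy.optimize import least_squares
P={n:ctrl.camera_params(n) for n in('top','scene')}
def c(n,x0,y0,f,x,y): return (n,x0+(x+.5)/f-.5,y0+(y+.5)/f-.5)
c1=lambda x,y:c('top',150,130,5,x,y);c2=lambda x,y:c('top',310,140,6,x,y)
c3=lambda x,y:c('scene',150,140,8,x,y);c4=lambda x,y:c('scene',180,200,5,x,y)
def fit(name,pts,x0):
    def f(p):
        C,S=np.cos(p[2]),np.sin(p[2]);r=[]
        for (X,o) in pts:
            W=[p[0]+C*X[0]-S*X[1],p[1]+S*X[0]+C*X[1],X[2]];r+=list(proj(o[0],W,P[o[0]])-o[1:])
        return np.array(r)
    s=least_squares(f,x0,loss='soft_l1');print(name,s.x[:2].round(4),np.degrees(s.x[2]).round(2));print(s.fun.reshape(-1,2).round(2).tolist());return s.x
if __name__=='__main__':
    a=.085;b=.082
    fit('console',[((a,b,.107),c2(180,105)),((a,-b,.107),c2(488,153)),((-a,-b,.045),c2(420,497)),((-a,b,.045),c2(115,447)),
     ((a,-b,.107),c3(98,102)),((a,b,.107),c3(248,277)),((-a,b,.045),c3(618,295)),((-a,b,0),c3(618,378)),((a,b,0),c3(270,480))],[.5,-.3,-.1])
    X,e=tri(c2(388,306),c3(317,98));print('button',X,e)
    X,e=tri(c2(268,256),c3(372,138));print('lever',X,e)
    l=.055;w=.05
    fit('pack',[((l,w,.024),c1(557,233)),((l,-w,.024),c1(540,88)),((-l,-w,.024),c1(703,73)),((-l,w,.024),c1(720,217)),
      ((l,w,.024),c4(278,142)),((l,-w,.024),c4(163,208)),((-l,-w,.024),c4(48,130)),((-l,w,.024),c4(165,58))],[.55,0,1.6])
    fit('cradle',[((-.066,-.053,.011),c1(402,108)),((-.066,.053,.011),c1(418,262)),((-.058,-.053,.011),c1(385,111)),((-.058,.053,.011),c1(402,263)),
      ((-.066,.053,.011),c4(400,205)),((-.066,-.053,.011),c4(287,288)),((-.058,-.053,.011),c4(305,297)),((.14,.053,.051),c4(615,262)),((.14,-.053,.051),c4(548,445)),
      ((-.106,-.053,0),c1(452,95)),((-.106,.053,0),c1(478,265)),((.058,.053,.003),c1(232,288)),((.058,-.053,.003),c1(218,138))],[.55,.2,1.6])
E
python3 fit.py
```

```text
console [ 0.5074 -0.3252] -9.88
[[-0.36, -0.15], [0.42, 0.27], [0.3, -0.2], [0.02, 0.32], [-0.59, -0.35], [-0.26, -0.22], [0.79, -0.2], [1.03, 0.41], [-0.62, 1.73]]
button [ 0.50023873 -0.36142312  0.10519999] [np.float64(0.0009751415760930863), np.float64(0.0009751415760929451)]
lever [ 0.52069997 -0.29387469  0.12411823] [np.float64(0.0019499371628102298), np.float64(0.0019499371628104367)]
pack [ 0.6221 -0.0691] 94.8
[[-1.13, 0.01], [-0.98, -0.78], [-0.1, -0.93], [0.27, -0.1], [1.78, -2.27], [-0.12, -0.49], [-1.13, -1.61], [0.22, -0.91]]
cradle [0.5974 0.1384] 95.38
[[-0.14, 0.02], [-0.04, 0.63], [0.84, -0.32], [0.7, 0.7], [0.29, 0.29], [-2.98, 0.9], [-4.6, 0.45], [13.71, 12.42], [1.28, -3.78], [2.04, 2.28], [0.32, -0.59], [-0.71, 0.08], [-0.58, -1.22]]
```

```bash
cat >> h.py <<'E'
def delta(x,y,z,yaw=None):
    s=ctrl.state();R=s['eef_rot'];d=R.T@(np.array([x,y,z])-s['position'])*100
    y0=np.degrees(np.arctan2(R[1,2],R[0,2]));print('t',s['clock'],'pos',s['position'].round(4),'yaw_z',y0.round(2),'tool d cm',d.round(2),'spin',None if yaw is None else -(yaw-y0),'F',s['contact_force'].round(2),'g',round(s['grip_width'],3))
E
python3 -c "
from h import *
delta(.45,.15,.40,-9.88);delta(.5,-.33,.40,-9.88)
print(atz('top',306,106,.165),atz('top',332,108,.083))"
```

```text
t 0.15 pos [0.1981 0.6189 0.4037] yaw_z -17.75 tool d cm [  0.43 -36.98  38.29] spin -7.868276715052497 F [-0.71  0.12  0.14] g 0.998
t 0.15 pos [0.1981 0.6189 0.4037] yaw_z -17.75 tool d cm [  0.5  -81.17  57.68] spin -7.868276715052497 F [-0.71  0.12  0.14] g 0.998
[ 0.74718513 -0.15581781  0.165     ] [ 0.77457182 -0.25249537  0.083     ]
```

Emit:
drive_tool(plan=[{"dy": -2.64,"dz": 2.73,"grip": 0},{"dy": -2.64,"dz": 2.73,"grip": 0},{"dy": -2.64,"dz": 2.73,"grip": 0},{"dy": -2.64,"dz": 2.73,"grip": 0},{"dy": -2.64,"dz": 2.73,"grip": 0},{"dy": -2.64,"dz": 2.73,"grip": 0},{"dy": -2.64,"dz": 2.73,"grip": 0},{"dy": -2.64,"dz": 2.73,"grip": 0}])

```text
invalid input at $.plan[0]: expected keys dx, dy, dz, spin, grip
```

Emit:
drive_tool(plan=[{"dy": -2.64,"dz": 2.73,"grip": 0},{"dy": -2.64,"dz": 2.73,"grip": 0},{"dy": -2.64,"dz": 2.73,"grip": 0},{"dy": -2.64,"dz": 2.73,"grip": 0},{"dy": -2.64,"dz": 2.73,"grip": 0},{"dy": -2.64,"dz": 2.73,"grip": 0},{"dy": -3.4,"dz": 1.5,"grip": 0},{"dy": -3.4,"dz": 1.5,"grip": 0}])

```text
invalid input at $.plan[0]: expected keys dx, dy, dz, spin, grip
```

Emit:
drive_tool(plan=[{"dy": -3.4,"dz": 1.5,"grip": 0},{"dy": -3.4,"dz": 1.5,"grip": 0},{"dy": -3.4,"dz": 1.5,"grip": 0},{"dy": -3.4,"dz": 1.5,"grip": 0},{"dy": -3.4,"dz": 1.5,"grip": 0},{"dy": -3.4,"dz": 1.5,"grip": 0},{"dy": -3.4,"dz": 1.5,"grip": 0},{"dy": -3.4,"dz": 1.5,"grip": 0}])

```text
invalid input at $.plan[0]: expected keys dx, dy, dz, spin, grip
```

```bash
python3 -c "
from h import *
delta(.48,-.33,.38,-9.88)"
```

```text
t 0.15 pos [0.1981 0.6189 0.4037] yaw_z -17.75 tool d cm [  2.5  -81.77  55.78] spin -7.868276715052497 F [-0.71  0.12  0.14] g 0.998
```

Emit:
drive_tool(plan=[{"dx": 0,"dy": -2.6,"dz": 2.7,"spin": 0,"grip": 0},{"dx": 0,"dy": -2.6,"dz": 2.7,"spin": 0,"grip": 0},{"dx": 0,"dy": -2.6,"dz": 2.7,"spin": 0,"grip": 0},{"dx": 0,"dy": -2.6,"dz": 2.7,"spin": 0,"grip": 0},{"dx": 0,"dy": -2.6,"dz": 2.7,"spin": 0,"grip": 0},{"dx": 0,"dy": -2.6,"dz": 2.7,"spin": 0,"grip": 0},{"dx": 0,"dy": -2.6,"dz": 2.7,"spin": 0,"grip": 0},{"dx": 0,"dy": -2.6,"dz": 2.7,"spin": 0,"grip": 0}])

```text
clock: 0.82
position: [0.3408, 0.3534, 0.4044]
eef_rot: [[-0.0, 0.304, 0.953], [-0.0, 0.953, -0.304], [-1.0, -0.0, 0.0]]
contact_force: [0.4, 0.4, 0.2]
grip_width: 0.001
```

Emit:
drive_tool(plan=[{"dx": 0,"dy": -2.6,"dz": 2.7,"spin": 0,"grip": 0},{"dx": 0,"dy": -2.6,"dz": 2.7,"spin": 0,"grip": 0},{"dx": 0,"dy": -2.6,"dz": 2.7,"spin": 0,"grip": 0},{"dx": 0,"dy": -2.6,"dz": 2.7,"spin": 0,"grip": 0},{"dx": 0,"dy": -2.6,"dz": 2.7,"spin": 0,"grip": 0},{"dx": 0,"dy": -2.6,"dz": 2.7,"spin": 0,"grip": 0},{"dx": 0,"dy": -3.4,"dz": 1.4,"spin": 0,"grip": 0},{"dx": 0,"dy": -3.4,"dz": 1.4,"spin": 0,"grip": 0}])

```text
clock: 1.48
position: [0.4534, 0.082, 0.4045]
eef_rot: [[-0.0, 0.305, 0.952], [-0.0, 0.952, -0.305], [-1.0, -0.0, -0.0]]
contact_force: [1.7, -0.6, -0.6]
grip_width: 0.002
```

Emit:
drive_tool(plan=[{"dx": 0,"dy": -3.4,"dz": 1.4,"spin": 0,"grip": 0},{"dx": 0,"dy": -3.4,"dz": 1.4,"spin": 0,"grip": 0},{"dx": 0,"dy": -3.4,"dz": 1.4,"spin": 0,"grip": 0},{"dx": 0,"dy": -3.4,"dz": 1.4,"spin": 0,"grip": 0},{"dx": 0,"dy": -3.4,"dz": 1.4,"spin": 0,"grip": 0},{"dx": 0,"dy": -3.4,"dz": 1.4,"spin": 0,"grip": 0},{"dx": 0,"dy": -3.4,"dz": 1.4,"spin": 0,"grip": 0},{"dx": 0,"dy": -3.4,"dz": 1.4,"spin": 0,"grip": 0}])

```text
clock: 2.15
position: [0.4765, -0.2112, 0.4045]
eef_rot: [[-0.0, 0.305, 0.952], [0.0, 0.952, -0.305], [-1.0, 0.0, -0.0]]
contact_force: [0.5, -0.0, 0.4]
grip_width: 0.0
```

```bash
python3 -c "
from h import *
delta(.48,-.33,.38,-9.88)"
```

```text
t 2.15 pos [ 0.4765 -0.2112  0.4045] yaw_z -17.77 tool d cm [  2.45 -11.2    3.96] spin -7.892423711464536 F [ 0.52 -0.03  0.38] g 0.0
```

Take a picture here, then one further along, for two wrist views of the console.

```bash
cat > snap.py <<'E'
import sys,pickle
from h import *
def snap(name,cam='wrist'):
    p=ctrl.camera_params(cam);im=ctrl.snapshot(cam)[:,:,::-1]
    cv2.imwrite(f'pics/{name}.png',cv2.resize(im,None,fx=1.5,fy=1.5,interpolation=cv2.INTER_CUBIC));cv2.imwrite(f'pics/{name}_raw.png',im)
    pickle.dump(p,open(f'pics/{name}.pkl','wb'))
if __name__=='__main__': snap(*sys.argv[1:])
E
python3 snap.py w1
```

Emit:
drive_tool(plan=[{"dx": 0.5,"dy": -2.8,"dz": 0.7,"spin": -2,"grip": 0},{"dx": 0.5,"dy": -2.8,"dz": 0.7,"spin": -2,"grip": 0},{"dx": 0.5,"dy": -2.8,"dz": 0.7,"spin": -2,"grip": 0},{"dx": 0.5,"dy": -2.8,"dz": 0.7,"spin": -1.9,"grip": 0},{"dx": 0,"dy": 0,"dz": 0,"spin": 0,"grip": 0}])

```text
clock: 2.62
position: [0.4748, -0.3282, 0.383]
eef_rot: [[-0.002, 0.174, 0.985], [-0.0, 0.985, -0.174], [-1.0, -0.0, -0.002]]
contact_force: [-0.9, -0.1, -0.3]
grip_width: 0.005
```

```bash
python3 snap.py w2
```

```text
(no output)
```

View pics/w1.png

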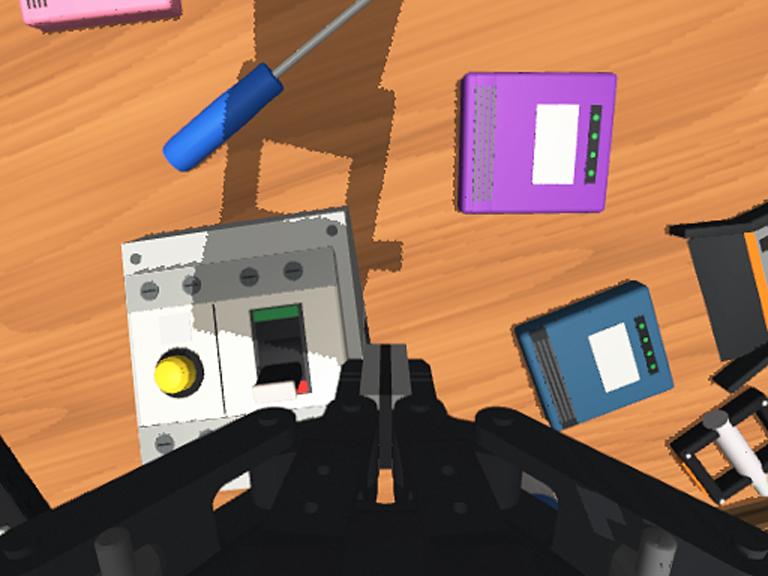

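View pics/w2.png

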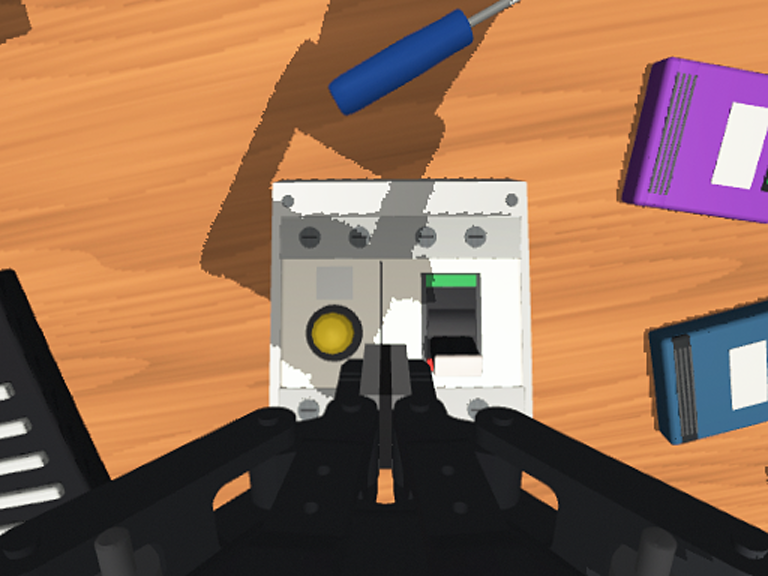

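```bash
cat > w.py <<'E'
from h import *; import pickle
def wp(name,x,y): return ('wrist',(x+.5)/1.5-.5,(y+.5)/1.5-.5,pickle.load(open(f'pics/{name}.pkl','rb')))
E
python3 - <<'E'
from w import *
from fit import c2,c3
o=np.array([.5074,-.3252]);a=np.radians(-9.88)
def con(X): 
    d=X[:2]-o;return np.round([d[0]*np.cos(a)+d[1]*np.sin(a),-d[0]*np.sin(a)+d[1]*np.cos(a),X[2]],4)
for n,X in (('btn',tri(wp('w1',177,375),wp('w2',333,331))),('btn3',tri(wp('w1',177,375),wp('w2',333,331),c2(388,306),c3(317,98))),
 ('lev',tri(wp('w1',274,391),wp('w2',458,365))),('lev3',tri(wp('w1',274,391),wp('w2',458,365),c2(268,256),c3(372,138))),
 ('FR',tri(wp('w1',122,243),wp('w2',273,182))),('FL',tri(wp('w1',347,208),wp('w2',526,181)))):
    print(n,X[0].round(4),con(X[0]),np.round(X[1],4))
E
```

```text
btn [ 0.5    -0.3631  0.0944] [-0.0007 -0.0386  0.0944] [0.0011 0.0011]
btn3 [ 0.4988 -0.3615  0.1026] [-0.0023 -0.0372  0.1026] [0.0026 0.0026 0.0012 0.0031]
lev [ 0.5209 -0.2954  0.1196] [0.0082 0.0317 0.1196] [0.0002 0.0002]
lev3 [ 0.52   -0.2948  0.1226] [0.0072 0.0321 0.1226] [0.0009 0.0009 0.0025 0.0018]
FR [ 0.4093 -0.39    0.0429] [-0.0856 -0.0807  0.0429] [0.0001 0.0001]
FL [ 0.4372 -0.2261  0.0378] [-0.0861  0.0856  0.0378] [0.0006 0.0006]
```

```bash
python3 -c "
from h import *
delta(.498,-.362,.295,-9.88)"
```

```text
t 2.6667 pos [ 0.475  -0.3265  0.3834] yaw_z -10.04 tool d cm [ 8.83 -3.11  2.9 ] spin -0.15730422795376064 F [-0.47 -0.12  0.25] g 0.005
```

Emit:
drive_tool(plan=[{"dx": 2.2,"dy": -0.8,"dz": 0.7,"spin": 0,"grip": 0},{"dx": 2.2,"dy": -0.8,"dz": 0.7,"spin": 0,"grip": 0},{"dx": 2.2,"dy": -0.8,"dz": 0.7,"spin": 0,"grip": 0},{"dx": 2.2,"dy": -0.7,"dz": 0.8,"spin": 0,"grip": 0},{"dx": 0,"dy": 0,"dz": 0,"spin": 0,"grip": 0},{"dx": 0,"dy": 0,"dz": 0,"spin": 0,"grip": 0}])

```text
clock: 3.17
position: [0.4986, -0.3591, 0.2953]
eef_rot: [[-0.003, 0.171, 0.985], [0.003, 0.985, -0.171], [-1.0, 0.002, -0.003]]
contact_force: [0.3, 0.7, 0.5]
grip_width: 0.003
```

```bash
python3 snap.py w3;python3 -c "
from h import *
delta(.498,-.362,.278,-9.88)"
```

```text
t 3.2167 pos [ 0.4989 -0.3594  0.2971] yaw_z -9.82 tool d cm [ 1.91 -0.27 -0.04] spin 0.05893102735954514 F [ 0.34 -0.15  0.85] g -0.001
```

View pics/w3.png

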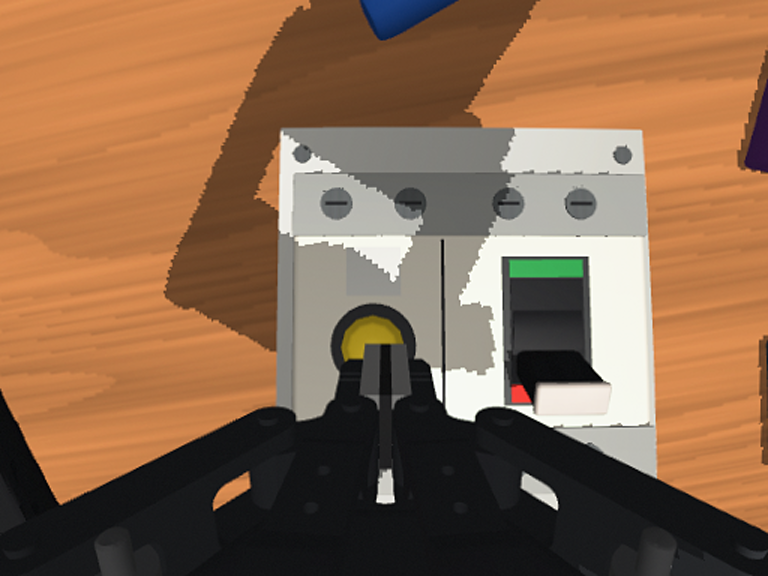

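```bash
python3 -c "
from w import *
_,_,_,p=wp('w3',0,0)
s=ctrl.state()
t=s['position']+s['eef_rot']@[.173,0,0]
print(t)
for X in (t,[.499,-.362,.103],[.4955,-.362,.103],[.499,-.363,.095]): print((proj('wrist',X,p)+.5)*1.5-.5)
for z in (.085,.095,.1): print(z,atz(*wp('w3',373,350)[:3],z,p), atz(*wp('w3',373,345)[:3],z,p))
"
```

```text
[ 0.49882744 -0.35929901  0.12411408]
[381.58704252 375.84897742]
[374.75207904 351.98098646]
[373.08814116 343.41971112]
[372.59114027 344.16445294]
0.085 [ 0.5056448  -0.36425353  0.085     ] [ 0.50344334 -0.36385535  0.085     ]
0.095 [ 0.50145251 -0.36328121  0.095     ] [ 0.49937356 -0.36290519  0.095     ]
0.1 [ 0.49935636 -0.36279504  0.1       ] [ 0.49733867 -0.3624301   0.1       ]
```

Emit:
drive_tool(plan=[{"dx": 0.8,"dy": -0.3,"dz": 0,"spin": 0,"grip": 0},{"dx": 0.6,"dy": 0,"dz": 0,"spin": 0,"grip": 0},{"dx": 0.4,"dy": 0,"dz": 0,"spin": 0,"grip": 0},{"dx": 0.3,"dy": 0,"dz": 0,"spin": 0,"grip": 0},{"dx": 0,"dy": 0,"dz": 0,"spin": 0,"grip": 0}])

```text
clock: 3.63
position: [0.4985, -0.3633, 0.2764]
eef_rot: [[0.002, 0.171, 0.985], [-0.001, 0.985, -0.171], [-1.0, -0.001, 0.002]]
contact_force: [0.8, -0.2, 2.5]
grip_width: -0.002
```

```bash
python3 snap.py w4;python3 -c "
from h import *
delta(.498,-.362,.270,-9.88)"
```

```text
t 3.6833 pos [ 0.4985 -0.3633  0.2765] yaw_z -9.85 tool d cm [ 0.65  0.12 -0.07] spin 0.031828155544650016 F [ 0.93 -0.75  1.79] g -0.0
```

View pics/w4.png

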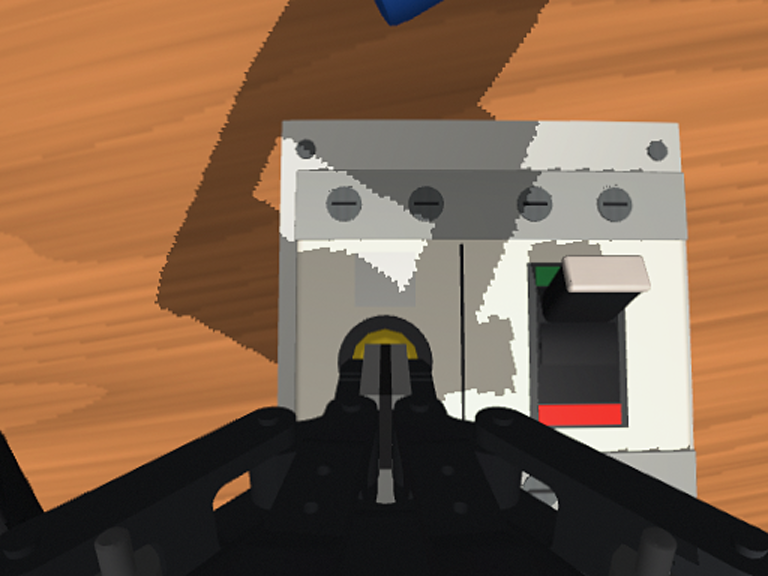

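Emit:
drive_tool(plan=[{"dx": 0.1,"dy": 0,"dz": 0,"spin": 0,"grip": 0},{"dx": 0,"dy": 0,"dz": 0,"spin": 0,"grip": 0}])

```text
clock: 3.85
position: [0.4986, -0.3634, 0.2762]
eef_rot: [[0.001, 0.171, 0.985], [-0.001, 0.985, -0.171], [-1.0, -0.001, 0.001]]
contact_force: [0.7, 0.1, 5.7]
grip_width: 0.001
```

Emit:
drive_tool(plan=[{"dx": -1.5,"dy": 0,"dz": 0,"spin": 0,"grip": 0},{"dx": -2.5,"dy": 0,"dz": 0,"spin": 0,"grip": 0},{"dx": -2,"dy": 0,"dz": 0,"spin": 0,"grip": 0},{"dx": 0,"dy": 0,"dz": 0,"spin": 0,"grip": 0}])

```text
clock: 4.18
position: [0.4989, -0.3639, 0.3395]
eef_rot: [[0.005, 0.171, 0.985], [-0.005, 0.985, -0.171], [-1.0, -0.004, 0.006]]
contact_force: [0.0, -0.7, 0.4]
grip_width: -0.006
```

```bash
python3 - <<'E'
from w import *
_,_,_,p=wp('w4',0,0)
for z in (.1,.105,.11): print(z,atz(*wp('w4',605,268)[:3],z,p))
# console -> world
a=np.radians(-9.88);o=np.array([.5074,-.3252])
def W(x,y): return o+[np.cos(a)*x-np.sin(a)*y,np.sin(a)*x+np.cos(a)*y]
for x in (-.075,-.065,-.036,.0): print(x,W(x,.033).round(4))
delta(*W(-.075,.033),.31,-9.88)
E
```

```text
0.1 [ 0.47696482 -0.28667965  0.1       ]
0.105 [ 0.475363   -0.28889083  0.105     ]
0.11 [ 0.47376119 -0.29110201  0.11      ]
-0.075 [ 0.4392 -0.2798]
-0.065 [ 0.449  -0.2815]
-0.036 [ 0.4776 -0.2865]
0.0 [ 0.5131 -0.2927]
t 4.1833 pos [ 0.4989 -0.3639  0.3395] yaw_z -9.85 tool d cm [ 2.88  7.27 -7.34] spin 0.030391116619059133 F [ 0.02 -0.67  0.39] g -0.006
```

```bash
python3 - <<'E'
from w import *
a=np.radians(-9.88);o=np.array([.5074,-.3252])
def W(x,y): return o+[np.cos(a)*x-np.sin(a)*y,np.sin(a)*x+np.cos(a)*y]
delta(*W(-.08,.034),.258,-9.88)
delta(*W(-.014,.034),.276,-9.88)
E
```

```text
t 4.1833 pos [ 0.4989 -0.3639  0.3395] yaw_z -9.85 tool d cm [ 8.07  7.39 -7.87] spin 0.030391116619059133 F [ 0.02 -0.67  0.39] g -0.006
t 4.1833 pos [ 0.4989 -0.3639  0.3395] yaw_z -9.85 tool d cm [ 6.31  7.38 -1.26] spin 0.030391116619059133 F [ 0.02 -0.67  0.39] g -0.006
```

Emit:
drive_tool(plan=[{"dx": 0,"dy": 2.5,"dz": -2.6,"spin": 0,"grip": 0},{"dx": 0,"dy": 2.5,"dz": -2.6,"spin": 0,"grip": 0},{"dx": 0,"dy": 2.4,"dz": -2.6,"spin": 0,"grip": 0},{"dx": 2.7,"dy": 0,"dz": 0,"spin": 0,"grip": 0},{"dx": 2.7,"dy": 0,"dz": 0,"spin": 0,"grip": 0},{"dx": 2.6,"dy": 0,"dz": 0,"spin": 0,"grip": 0},{"dx": 0,"dy": 0,"dz": 0,"spin": 0,"grip": 0},{"dx": 0,"dy": 0,"dz": 0,"spin": 0,"grip": 0}])

```text
clock: 4.85
position: [0.4331, -0.2762, 0.2524]
eef_rot: [[-0.005, 0.171, 0.985], [0.003, 0.985, -0.171], [-1.0, 0.003, -0.005]]
contact_force: [0.1, 0.1, 0.3]
grip_width: -0.0
```

```bash
python3 snap.py w5;python3 - <<'E'
from w import *
a=np.radians(-9.88);o=np.array([.5074,-.3252])
def W(x,y): return o+[np.cos(a)*x-np.sin(a)*y,np.sin(a)*x+np.cos(a)*y]
delta(*W(-.08,.034),.258,-9.88)
delta(*W(-.014,.034),.276,-9.88)
E
```

```text
t 4.9 pos [ 0.4339 -0.2769  0.2544] yaw_z -9.85 tool d cm [-0.36 -0.1   0.07] spin 0.02512910565043569 F [ 0.2  -0.01 -0.16] g -0.0
t 4.9 pos [ 0.4339 -0.2769  0.2544] yaw_z -9.85 tool d cm [-2.17 -0.1   6.67] spin 0.02512910565043569 F [ 0.2  -0.01 -0.16] g -0.0
```

View pics/w5.png

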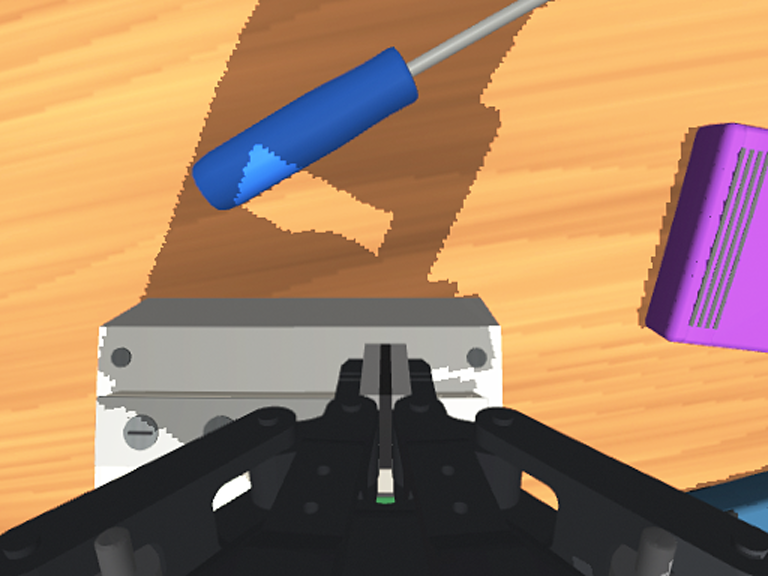

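Emit:
drive_tool(plan=[{"dx": -0.4,"dy": 0,"dz": 0.9,"spin": 0,"grip": 0},{"dx": -0.4,"dy": 0,"dz": 0.9,"spin": 0,"grip": 0},{"dx": -0.3,"dy": 0,"dz": 0.9,"spin": 0,"grip": 0},{"dx": -0.3,"dy": 0,"dz": 0.9,"spin": 0,"grip": 0},{"dx": -0.3,"dy": 0,"dz": 0.9,"spin": 0,"grip": 0},{"dx": -0.3,"dy": 0,"dz": 0.9,"spin": 0,"grip": 0},{"dx": -0.3,"dy": 0,"dz": 0.9,"spin": 0,"grip": 0},{"dx": 0,"dy": 0,"dz": 0,"spin": 0,"grip": 0}])

```text
clock: 5.57
position: [0.4979, -0.2881, 0.2789]
eef_rot: [[0.002, 0.17, 0.985], [-0.001, 0.985, -0.17], [-1.0, -0.001, 0.002]]
contact_force: [1.0, -0.5, 0.2]
grip_width: -0.004
```

```bash
python3 snap.py w6; python3 snap.py s6 scene
```

```text
(no output)
```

View pics/w6.png

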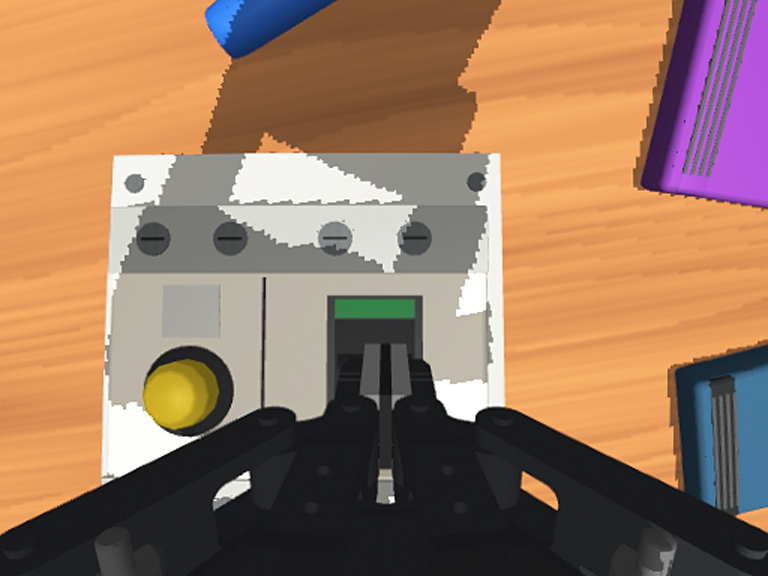

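View pics/s6.png

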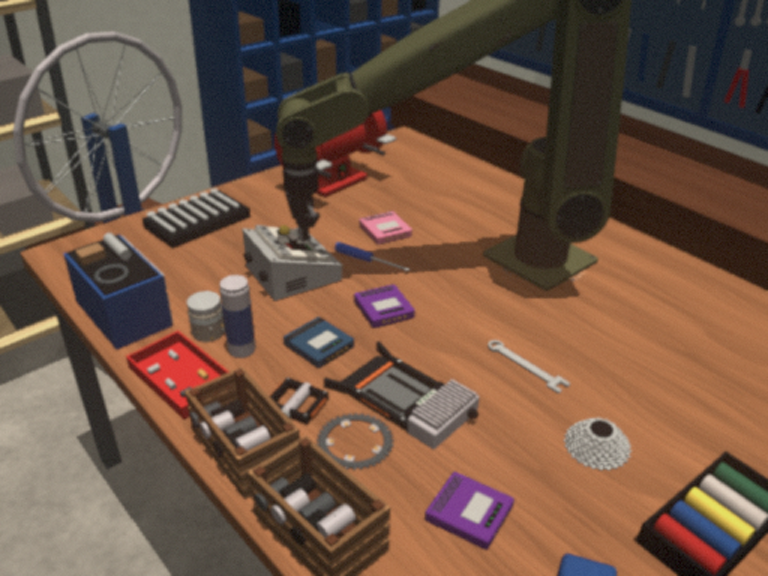

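Emit:
drive_tool(plan=[{"dx": 0,"dy": 0,"dz": -1.5,"spin": 0,"grip": 0},{"dx": -2.5,"dy": 0,"dz": -1.5,"spin": 0,"grip": 0},{"dx": -3.5,"dy": 0,"dz": 0,"spin": 0,"grip": 0},{"dx": -3.5,"dy": 0,"dz": 0,"spin": 0,"grip": 0},{"dx": -2.5,"dy": 2.5,"dz": 0,"spin": 0,"grip": 0},{"dx": 0,"dy": 3,"dz": 0,"spin": 0,"grip": 0},{"dx": 0,"dy": 0,"dz": 0,"spin": 0,"grip": 0}])

```text
clock: 6.25
position: [0.4762, -0.2257, 0.4001]
eef_rot: [[0.004, 0.169, 0.986], [-0.0, 0.986, -0.169], [-1.0, 0.0, 0.004]]
contact_force: [-0.1, -0.3, 0.6]
grip_width: 0.001
```

```bash
python3 snap.py w7
```

View pics/w7.png

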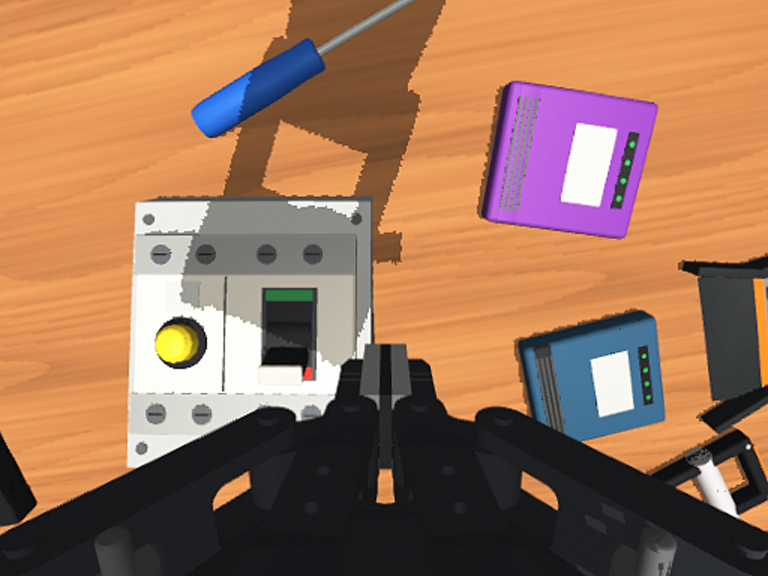

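```bash
python3 -c "
from h import *
print(ctrl.state()['q'].round(1));delta(.60,.0,.42,-82)"
```

```text
[ -31.3   -8.4  110.5    0.    77.8 -111.6]
t 6.3 pos [ 0.4758 -0.2269  0.3984] yaw_z -9.7 tool d cm [-2.16 24.45  8.42] spin 72.295078301525 F [ 0.08 -0.72 -0.23] g 0.002
```

```bash
python3 -c "
import numpy as np
for k in range(11):
    y=np.radians(-9.7-6.6*k); d=np.array([.128,.227])/11*100
    z=np.array([np.cos(y),np.sin(y)]);yy=np.array([-np.sin(y),np.cos(y)])
    print(k,'dy',round(d@yy,2),'dz',round(d@z,2))"
```

```text
0 dy 2.23 dz 0.8
1 dy 2.31 dz 0.54
2 dy 2.35 dz 0.27
3 dy 2.37 dz -0.0
4 dy 2.35 dz -0.28
5 dy 2.31 dz -0.54
6 dy 2.23 dz -0.81
7 dy 2.12 dz -1.06
8 dy 1.99 dz -1.29
9 dy 1.82 dz -1.51
10 dy 1.64 dz -1.71
```

Emit:
drive_tool(plan=[{"dx": -0.2,"dy": 2.2,"dz": 0.8,"spin": 6.6,"grip": 0.6},{"dx": -0.2,"dy": 2.3,"dz": 0.5,"spin": 6.6,"grip": 0.6},{"dx": -0.2,"dy": 2.3,"dz": 0.3,"spin": 6.6,"grip": 0.6},{"dx": -0.2,"dy": 2.4,"dz": 0,"spin": 6.6,"grip": 0.6},{"dx": -0.2,"dy": 2.3,"dz": -0.3,"spin": 6.6,"grip": 0.6},{"dx": -0.2,"dy": 2.3,"dz": -0.5,"spin": 6.6,"grip": 0.6},{"dx": -0.2,"dy": 2.2,"dz": -0.8,"spin": 6.6,"grip": 0.6},{"dx": -0.2,"dy": 2.1,"dz": -1.1,"spin": 6.6,"grip": 0.6}])

```text
clock: 6.97
position: [0.5686, -0.0646, 0.412]
eef_rot: [[-0.003, 0.891, 0.454], [-0.0, 0.454, -0.891], [-1.0, -0.003, -0.001]]
contact_force: [0.4, -0.6, 1.0]
grip_width: 0.6
```

Emit:
drive_tool(plan=[{"dx": -0.2,"dy": 2,"dz": -1.3,"spin": 6.6,"grip": 0.6},{"dx": -0.2,"dy": 1.8,"dz": -1.5,"spin": 6.6,"grip": 0.6},{"dx": 0,"dy": 1.6,"dz": -1.7,"spin": 6.3,"grip": 0.6},{"dx": 0,"dy": 0,"dz": 0,"spin": 0,"grip": 0.6},{"dx": 0,"dy": 0,"dz": 0,"spin": 0,"grip": 0.6}])

```text
clock: 7.38
position: [0.6032, -0.0032, 0.4159]
eef_rot: [[-0.003, 0.99, 0.139], [-0.0, 0.139, -0.99], [-1.0, -0.003, 0.0]]
contact_force: [0.3, 0.0, -0.9]
grip_width: 0.601
```

```bash
python3 snap.py w8; python3 -c "
from h import *
delta(.58,.12,.42,-82)"
```

```text
t 7.4333 pos [ 0.603  -0.0038  0.4162] yaw_z -82.06 tool d cm [ -0.38  -0.57 -12.58] spin -0.05870789428396961 F [ 0.29 -0.33  0.08] g 0.599
```

View pics/w8.png

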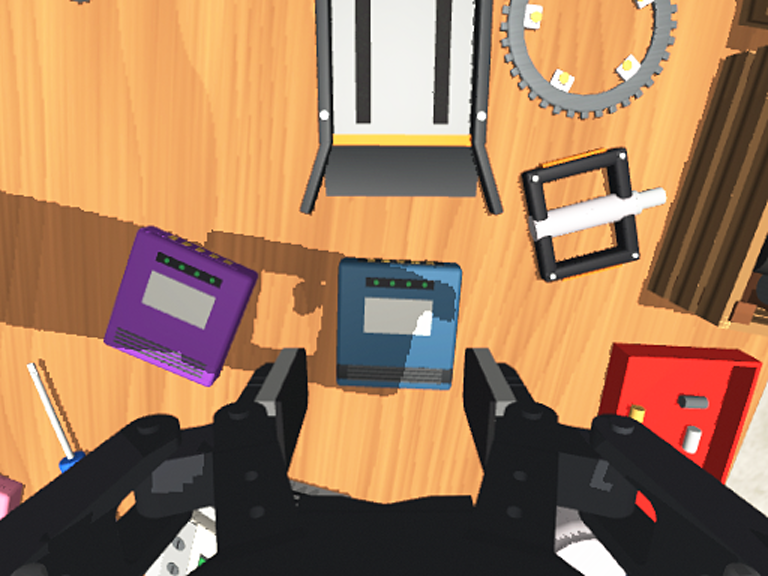

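```bash
python3 - <<'E'
import cv2
a=cv2.imread('pics/w8_raw.png')
cv2.imwrite('pics/w8c.png',cv2.resize(a[165:265,200:330],None,fx=6,fy=6,interpolation=cv2.INTER_CUBIC))
cv2.imwrite('pics/w8d.png',cv2.resize(a[0:150,190:345],None,fx=5,fy=5,interpolation=cv2.INTER_CUBIC))
E
```

```text
(no output)
```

View pics/w8c.png

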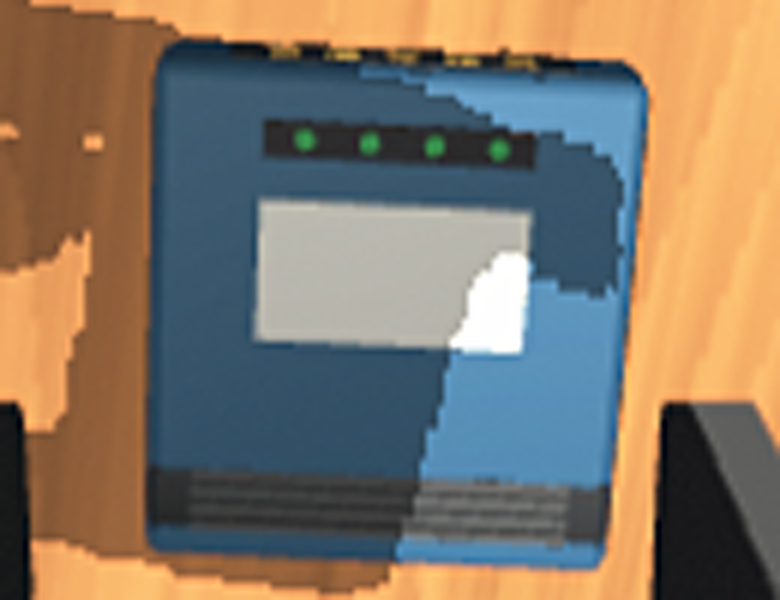

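View pics/w8d.png

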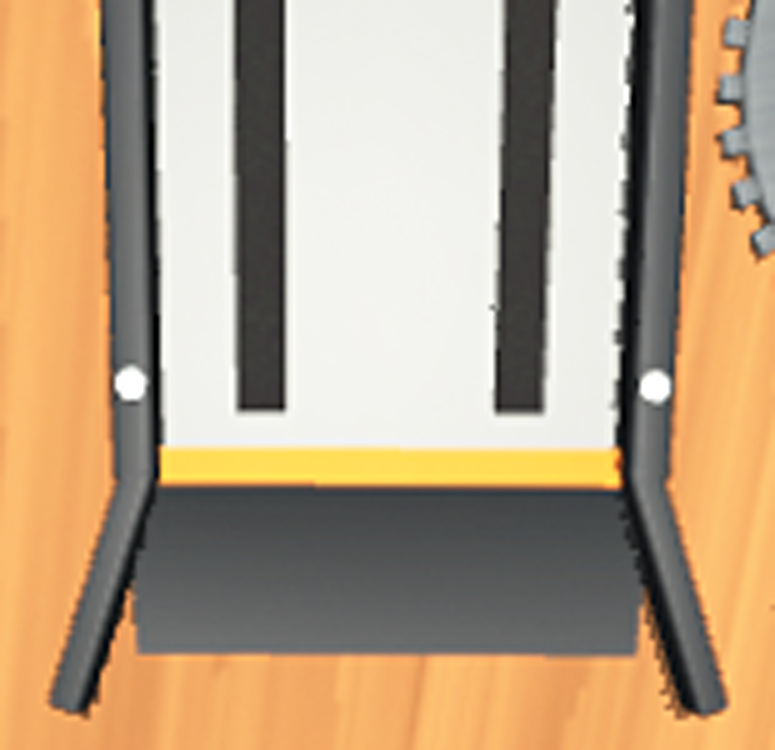

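```bash
cat > fit2.py <<'E'
import fit; from fit import *; import pickle
P['wrist']=pickle.load(open('pics/w8.pkl','rb'))
d=lambda x,y:c('wrist',190,0,5,x,y); e=lambda x,y:c('wrist',200,165,6,x,y)
cr=[((-.066,.053,.011),d(158,486)),((-.066,-.053,.011),d(622,486)),((-.058,.053,.011),d(160,447)),((-.058,-.053,.011),d(620,449))]
x=fit.fit('cradle wrist',cr,[.597,.138,1.7])
fit.fit('cradle top',[((-.066,-.053,.011),c1(402,108)),((-.066,.053,.011),c1(418,262)),((-.058,-.053,.011),c1(385,111)),((-.058,.053,.011),c1(402,263)),((.058,.053,.003),c1(232,288)),((.058,-.053,.003),c1(218,138))],[.597,.138,1.7])
fit.fit('cradle all',cr+[((-.066,-.053,.011),c1(402,108)),((-.066,.053,.011),c1(418,262)),((-.058,-.053,.011),c1(385,111)),((-.058,.053,.011),c1(402,263)),((.058,.053,.003),c1(232,288)),((.058,-.053,.003),c1(218,138))],[.597,.138,1.7])
l=.055;w=.05
pw=[((l,w,.024),e(157,58)),((l,-w,.024),e(647,77)),((-l,-w,.024),e(605,567)),((-l,w,.024),e(147,552))]
y=fit.fit('pack wrist',pw,[.62,-.07,1.65])
pt=[((l,w,.024),c1(557,233)),((l,-w,.024),c1(540,88)),((-l,-w,.024),c1(703,73)),((-l,w,.024),c1(720,217))]
fit.fit('pack top',pt,[.62,-.07,1.65])
fit.fit('pack all',pt+pw,[.62,-.07,1.65])
for cc in [((c('wrist',190,0,5,131,383)),)]: pass
E
python3 fit2.py
```

```text
Traceback (most recent call last):
  File "fit2.py", line 5, in <module>
    x=fit.fit('cradle wrist',cr,[.597,.138,1.7])
      ^^^^^^^
AttributeError: 'function' object has no attribute 'fit'
```

```bash
sed -i 's/fit\.fit(/fit(/; s/^import fit; //' fit2.py; python3 fit2.py
```

```text
cradle wrist [0.5945 0.141 ] 97.94
[[0.53, -0.31], [-0.61, -0.11], [-0.05, 0.29], [0.1, 0.09]]
cradle top [0.5971 0.1383] 96.3
[[-0.42, -0.17], [0.2, 0.37], [0.56, -0.47], [0.94, 0.48], [-0.42, 0.43], [-0.8, -0.83]]
cradle all [0.5951 0.1408] 97.55
[[0.67, -0.34], [-0.5, 0.5], [0.14, 0.26], [0.26, 0.71], [-1.57, 0.04], [-0.26, 0.5], [-0.58, -0.21], [0.49, 0.66], [-0.78, 1.36], [-1.85, 0.17]]
pack wrist [ 0.6208 -0.0686] 95.66
[[-1.24, -0.7], [1.11, -0.46], [0.68, 1.06], [-0.6, 0.66]]
pack top [ 0.6206 -0.0707] 94.81
[[-0.63, 0.46], [-0.49, -0.35], [0.39, -0.51], [0.78, 0.34]]
pack all [ 0.6208 -0.0689] 95.51
[[-0.97, 0.59], [-1.2, -0.19], [-0.36, -0.74], [0.39, 0.06], [-1.16, -0.55], [1.16, -0.1], [0.5, 1.36], [-0.76, 0.77]]
```

```bash
python3 - <<'E'
import cv2
a=cv2.imread('pics/top0.png')
x=cv2.resize(a[90:140,285:350],None,fx=8,fy=8,interpolation=cv2.INTER_CUBIC)
b=cv2.imread('pics/scene0.png')
y=cv2.resize(b[175:245,115:185],None,fx=7,fy=7,interpolation=cv2.INTER_CUBIC)
cv2.imwrite('pics/can1.png',x);cv2.imwrite('pics/can2.png',y)
E
```

```text
(no output)
```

View pics/can1.png

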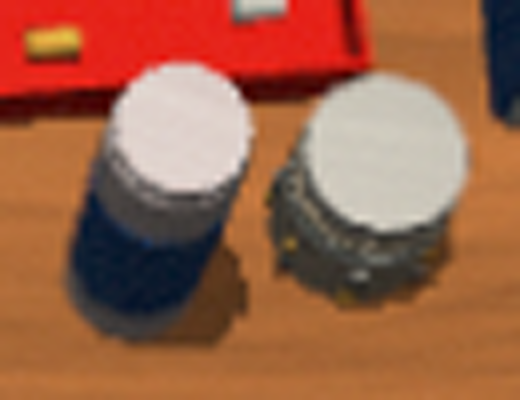

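View pics/can2.png

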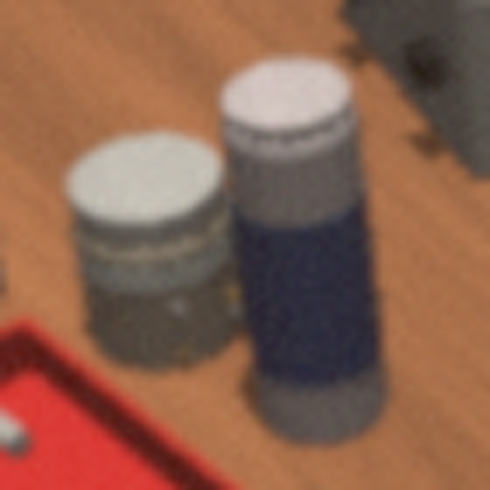

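```bash
python3 - <<'E'
from h import *
from fit import c
t=c('top',285,90,8,182,127);s=c('scene',115,175,7,288,95)
print(atz(*t,.165),atz(*s,.165),tri(t,s))
print(atz(*c('top',285,90,8,130,300),0.0))
delta(.6346,-.148,.25,-82.2)
E
```

```text
[ 0.7489593  -0.15983712  0.165     ] [ 0.74889437 -0.15979651  0.165     ] (array([ 0.74892202, -0.15980982,  0.16501971]), [np.float64(3.461923488657105e-05), np.float64(3.4619234886464806e-05)])
[ 0.74077371 -0.16092473  0.        ]
t 7.4333 pos [ 0.603  -0.0038  0.4162] yaw_z -82.06 tool d cm [16.61  1.19 14.72] spin 0.14129210571603323 F [ 0.29 -0.33  0.08] g 0.599
```

```bash
python3 -c "
from h import *
delta(.6297,-.1419,.36,-82.2)"
```

```text
t 7.4333 pos [ 0.603  -0.0038  0.4162] yaw_z -82.06 tool d cm [ 5.62  0.75 14.05] spin 0.14129210571603323 F [ 0.29 -0.33  0.08] g 0.599
```

Emit:
drive_tool(plan=[{"dx": 0,"dy": 0.2,"dz": 3.5,"spin": 0.1,"grip": 0.4},{"dx": 0,"dy": 0.2,"dz": 3.5,"spin": 0,"grip": 0.4},{"dx": 2,"dy": 0.2,"dz": 3.5,"spin": 0,"grip": 0.4},{"dx": 3.6,"dy": 0.2,"dz": 3.5,"spin": 0,"grip": 0.4},{"dx": 2,"dy": 0,"dz": 0,"spin": 0,"grip": 0.4},{"dx": 0,"dy": 0,"dz": 0,"spin": 0,"grip": 0.4},{"dx": 0,"dy": 0,"dz": 0,"spin": 0,"grip": 0.4}])

```text
clock: 8.02
position: [0.6278, -0.1362, 0.3459]
eef_rot: [[-0.004, 0.991, 0.134], [0.001, 0.134, -0.991], [-1.0, -0.004, -0.002]]
contact_force: [0.8, -0.7, 0.4]
grip_width: 0.398
```

```bash
python3 snap.py w9; python3 -c "
from h import *
delta(.6297,-.1419,.21,-82.2)"
```

```text
t 8.0667 pos [ 0.6285 -0.1356  0.3481] yaw_z -82.27 tool d cm [13.81  0.04  0.64] spin -0.06784105028698661 F [ 0.2  -0.5   0.73] g 0.401
```

View pics/w9.png

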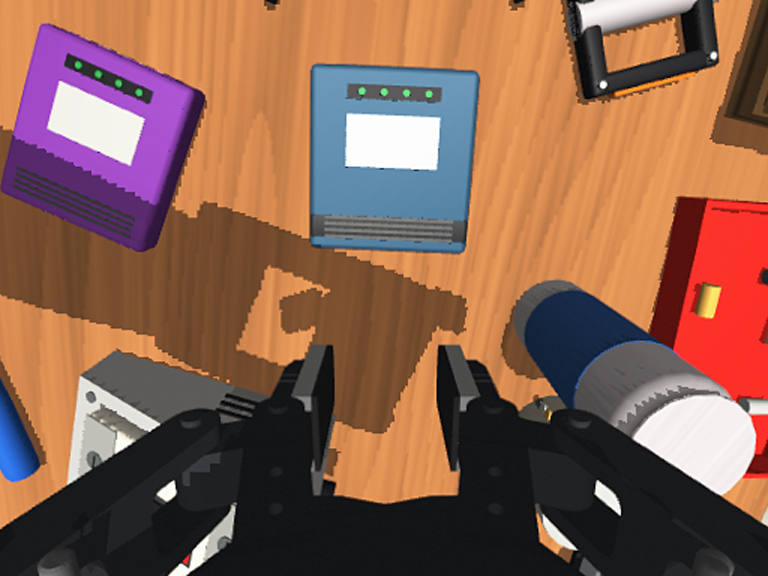

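Emit:
drive_tool(plan=[{"dx": 0,"dy": -0.4,"dz": 0.6,"spin": 0,"grip": 0.4},{"dx": 3,"dy": 0,"dz": 0,"spin": 0,"grip": 0.4},{"dx": 3,"dy": 0,"dz": 0,"spin": 0,"grip": 0.4},{"dx": 3,"dy": 0,"dz": 0,"spin": 0,"grip": 0.4},{"dx": 2.5,"dy": 0,"dz": 0,"spin": 0,"grip": 0.4},{"dx": 1.5,"dy": 0,"dz": 0,"spin": 0,"grip": 0.4},{"dx": 0,"dy": 0,"dz": 0,"spin": 0,"grip": 0.4},{"dx": 0,"dy": 0,"dz": 0,"spin": 0,"grip": 0.4}])

```text
clock: 8.73
position: [0.6261, -0.1414, 0.2189]
eef_rot: [[0.001, 0.991, 0.136], [-0.0, 0.136, -0.991], [-1.0, 0.001, 0.0]]
contact_force: [0.3, -0.7, -0.0]
grip_width: 0.403
```

```bash
python3 snap.py w10; python3 snap.py s10 scene; python3 -c "
from h import *
delta(.6247,-.1426,.19,-82.2)"
```

```text
t 8.8333 pos [ 0.6269 -0.1417  0.2209] yaw_z -82.23 tool d cm [ 3.09 -0.25  0.05] spin -0.02547942127546321 F [-0.2   0.21  0.25] g 0.398
```

View pics/w10.png

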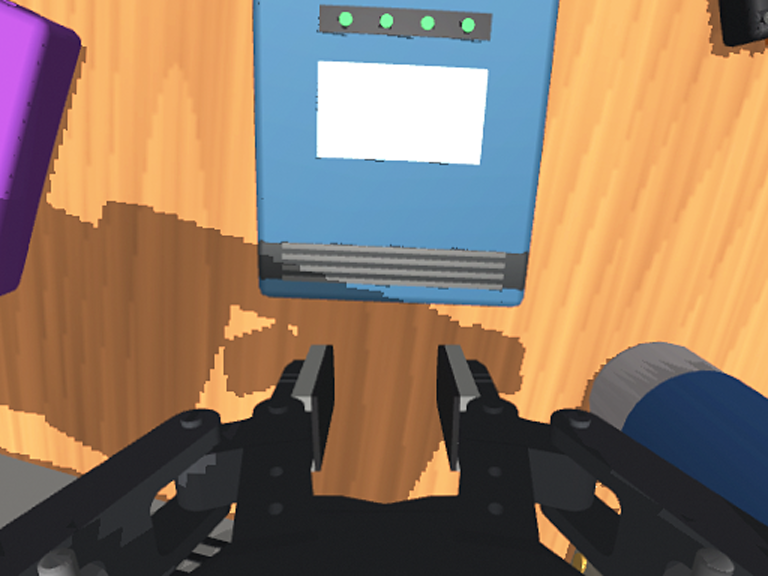

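View pics/s10.png

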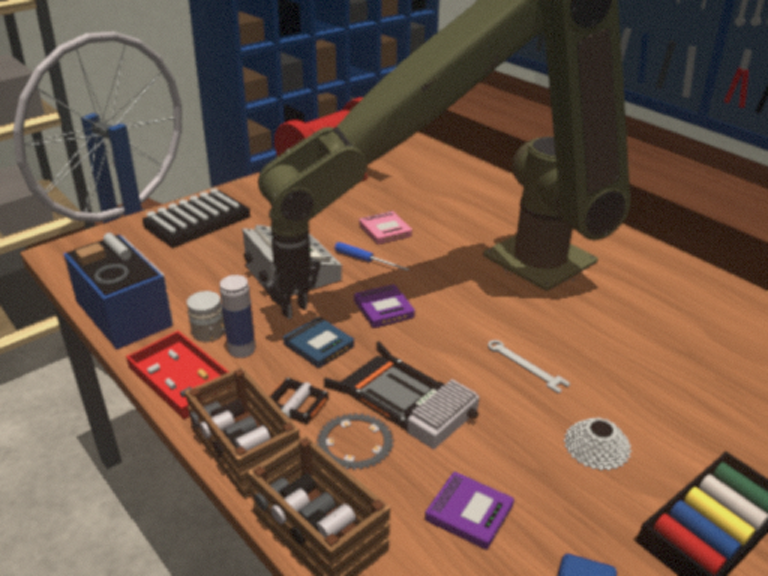

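Emit:
drive_tool(plan=[{"dx": 1.5,"dy": 0,"dz": 0,"spin": 0,"grip": 0.4},{"dx": 1.2,"dy": 0,"dz": 0,"spin": 0,"grip": 0.4},{"dx": 0.8,"dy": 0,"dz": 0,"spin": 0,"grip": 0.4},{"dx": 0,"dy": 0,"dz": 0,"spin": 0,"grip": 0.4},{"dx": 0,"dy": 0,"dz": 0,"spin": 0,"grip": 0.4}])

```text
clock: 9.25
position: [0.6252, -0.1413, 0.1814]
eef_rot: [[-0.002, 0.991, 0.135], [0.001, 0.135, -0.991], [-1.0, -0.002, -0.001]]
contact_force: [0.4, -0.4, 0.6]
grip_width: 0.402
```

```bash
python3 snap.py w11; cat > cr.py <<'E'
from h import *
import time
a=np.radians(97.8);o=np.array([.595,.141])
def st():
    s=ctrl.state();d=s['position'][:2]-o
    print('t',s['clock'],'tcp cradle x %.4f y %.4f z %.4f'%(d@[np.cos(a),np.sin(a)],d@[-np.sin(a),np.cos(a)],s['position'][2]),'F',s['contact_force'].round(1))
if __name__=='__main__': st()
E
python3 cr.py
```

```text
t 9.3 tcp cradle x -0.2840 y 0.0080 z 0.1822 F [0.3 0.5 0.5]
```

View pics/w11.png

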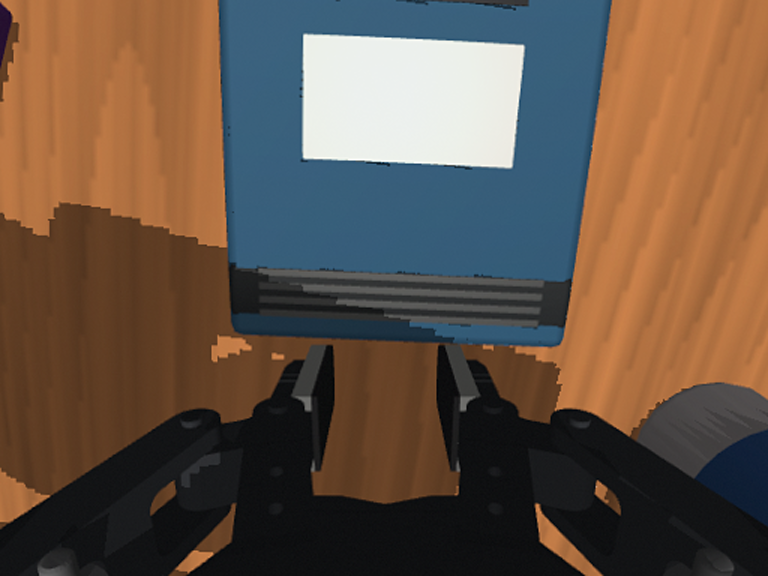

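Emit:
drive_tool(plan=[{"dx": -0.2,"dy": 0,"dz": -0.3,"spin": 0,"grip": 0.4},{"dx": 0,"dy": 0,"dz": -0.4,"spin": 0,"grip": 0.4},{"dx": 0,"dy": 0,"dz": -0.5,"spin": 0,"grip": 0.4},{"dx": 0,"dy": 0,"dz": -0.6,"spin": 0,"grip": 0.4},{"dx": 0,"dy": 0,"dz": -0.6,"spin": 0,"grip": 0.4},{"dx": 0,"dy": 0,"dz": -0.6,"spin": 0,"grip": 0.4},{"dx": 0,"dy": 0,"dz": -0.6,"spin": 0,"grip": 0.4},{"dx": 0,"dy": 0,"dz": -0.6,"spin": 0,"grip": 0.4}])

```text
clock: 9.97
position: [0.6204, -0.0996, 0.1858]
eef_rot: [[0.002, 0.991, 0.135], [-0.001, 0.135, -0.991], [-1.0, 0.001, 0.001]]
contact_force: [0.9, -5.3, 2.5]
grip_width: 0.401
```

```bash
python3 cr.py; python3 snap.py w12; python3 snap.py t12 top
```

```text
t 9.9667 tcp cradle x -0.2418 y 0.0075 z 0.1858 F [ 0.9 -5.3  2.5]
```

View pics/w12.png

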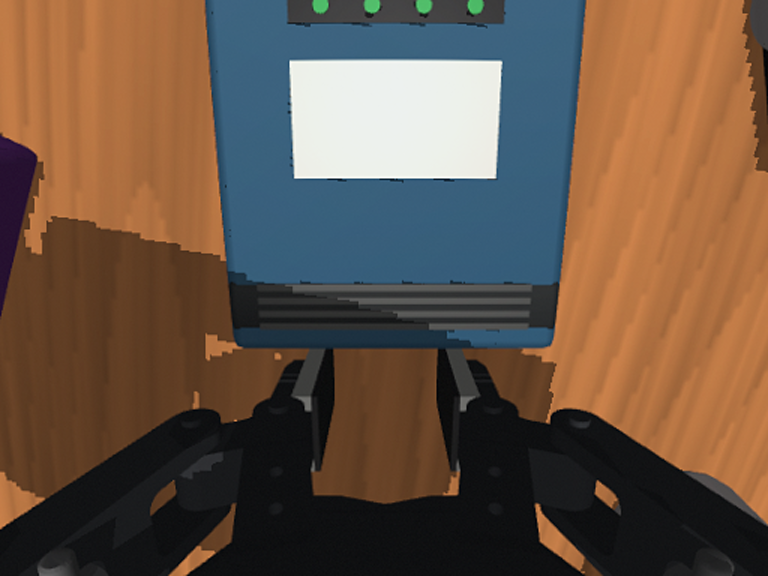

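View pics/t12.png

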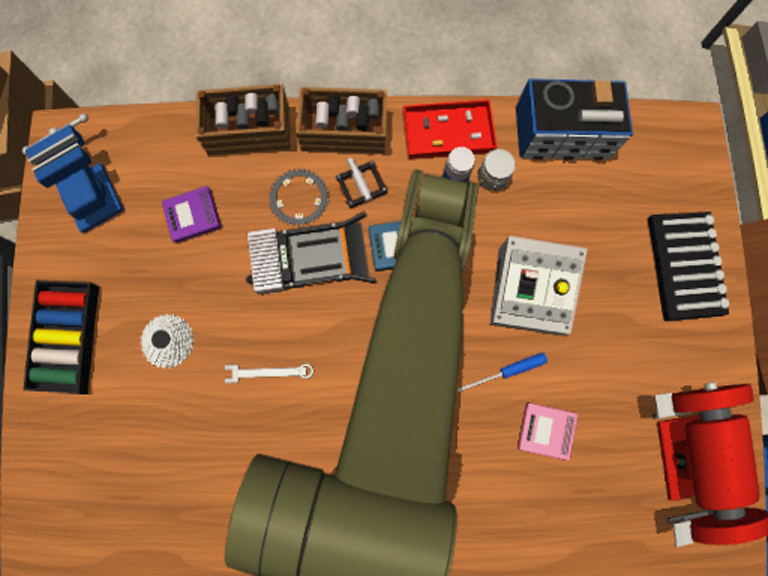

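Emit:
drive_tool(plan=[{"dx": 0,"dy": 0.1,"dz": -0.6,"spin": 0,"grip": 0.4},{"dx": 0,"dy": 0.1,"dz": -0.6,"spin": 0,"grip": 0.4},{"dx": 0,"dy": 0.1,"dz": -0.6,"spin": 0,"grip": 0.4},{"dx": 0,"dy": 0.1,"dz": -0.6,"spin": 0,"grip": 0.4},{"dx": 0,"dy": 0,"dz": -0.6,"spin": 0,"grip": 0.4},{"dx": 0,"dy": 0,"dz": -0.6,"spin": 0,"grip": 0.4},{"dx": 0,"dy": 0,"dz": -0.6,"spin": 0,"grip": 0.4},{"dx": 0,"dy": 0,"dz": -0.6,"spin": 0,"grip": 0.4}])

```text
clock: 10.73
position: [0.6176, -0.0518, 0.1851]
eef_rot: [[0.0, 0.991, 0.135], [-0.001, 0.135, -0.991], [-1.0, 0.0, 0.001]]
contact_force: [1.3, -5.1, 2.2]
grip_width: 0.401
```

```bash
python3 cr.py; python3 snap.py w13; python3 snap.py s13 scene
```

```text
t 10.7333 tcp cradle x -0.1941 y 0.0037 z 0.1851 F [ 1.3 -5.1  2.2]
```

View pics/w13.png

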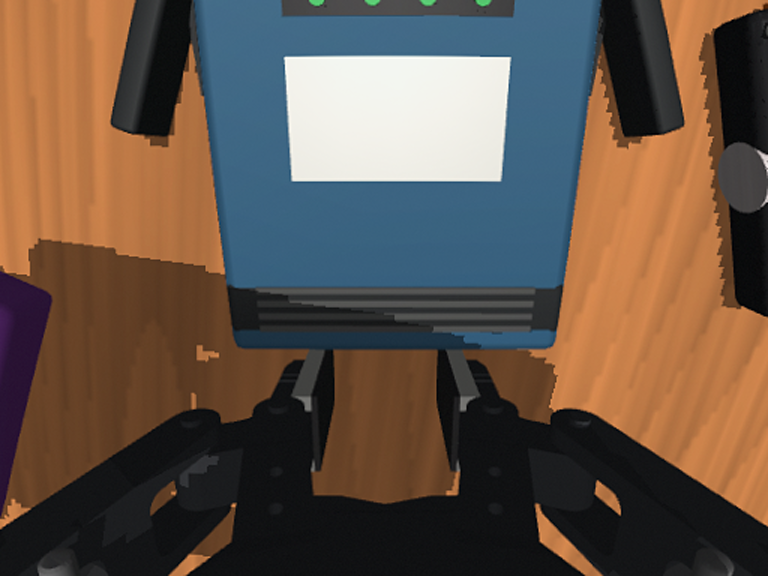

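View pics/s13.png

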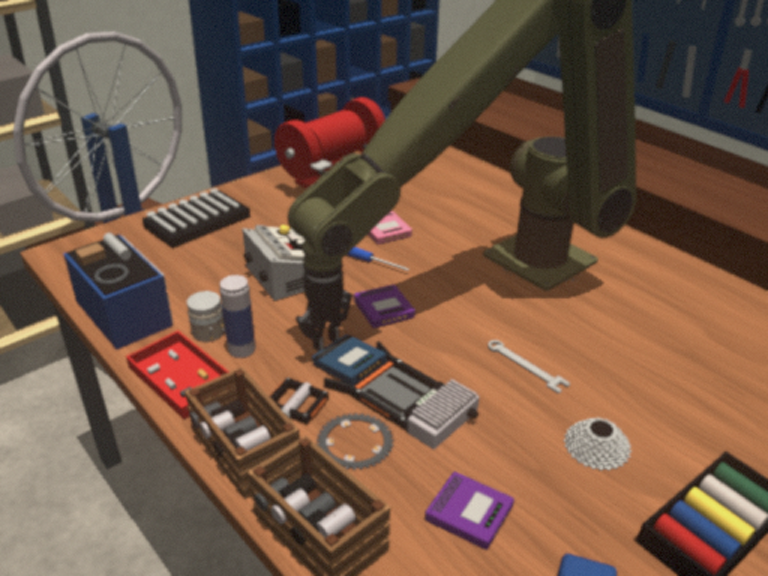

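Emit:
drive_tool(plan=[{"dx": 0,"dy": 0,"dz": -0.6,"spin": 0,"grip": 0.4},{"dx": 0,"dy": 0,"dz": -0.6,"spin": 0,"grip": 0.4},{"dx": 0,"dy": 0,"dz": -0.6,"spin": 0,"grip": 0.4},{"dx": 0,"dy": 0,"dz": -0.6,"spin": 0,"grip": 0.4},{"dx": 0,"dy": 0,"dz": -0.6,"spin": 0,"grip": 0.4},{"dx": 0,"dy": 0,"dz": -0.6,"spin": 0,"grip": 0.4}])

```text
clock: 11.33
position: [0.6125, -0.0155, 0.1847]
eef_rot: [[-0.001, 0.991, 0.135], [0.0, 0.135, -0.991], [-1.0, -0.0, -0.0]]
contact_force: [0.3, -2.5, 0.9]
grip_width: 0.402
```

```bash
python3 cr.py; python3 snap.py w14
```

```text
t 11.3333 tcp cradle x -0.1574 y 0.0039 z 0.1847 F [ 0.3 -2.5  0.9]
```

View pics/w14.png

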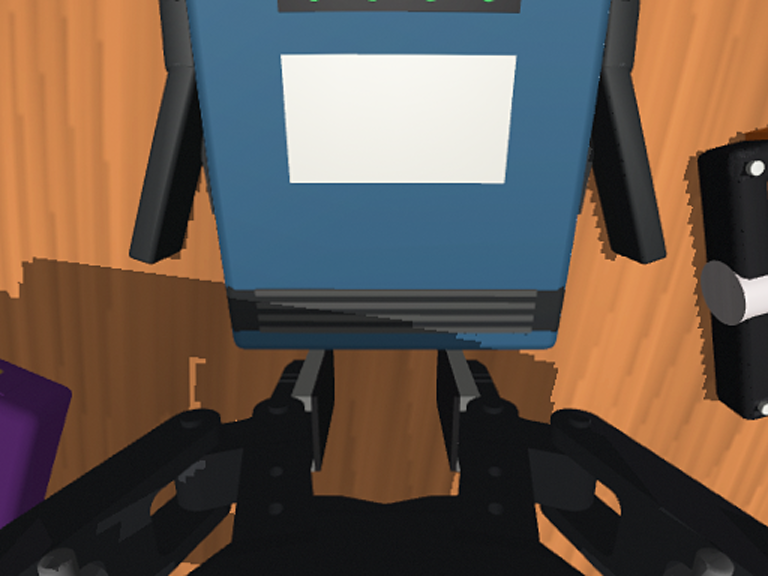

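Emit:
drive_tool(plan=[{"dx": 0,"dy": 0,"dz": -0.6,"spin": 0,"grip": 0.4},{"dx": 0,"dy": 0,"dz": -0.6,"spin": 0,"grip": 0.4},{"dx": 0,"dy": 0,"dz": -0.6,"spin": 0,"grip": 0.4},{"dx": 0,"dy": 0,"dz": -0.6,"spin": 0,"grip": 0.4},{"dx": 0,"dy": 0,"dz": -0.6,"spin": 0,"grip": 0.4},{"dx": 0,"dy": 0,"dz": -0.6,"spin": 0,"grip": 0.4},{"dx": 0,"dy": 0,"dz": -0.6,"spin": 0,"grip": 0.4}])

```text
clock: 11.97
position: [0.6076, 0.0256, 0.1859]
eef_rot: [[0.002, 0.991, 0.135], [-0.002, 0.135, -0.991], [-1.0, 0.002, 0.002]]
contact_force: [0.0, -8.6, 6.8]
grip_width: 0.4
```

```bash
python3 cr.py; python3 snap.py w15; python3 snap.py s15 scene
```

```text
t 11.9667 tcp cradle x -0.1161 y 0.0032 z 0.1859 F [ 0.  -8.6  6.8]
```

View pics/w15.png

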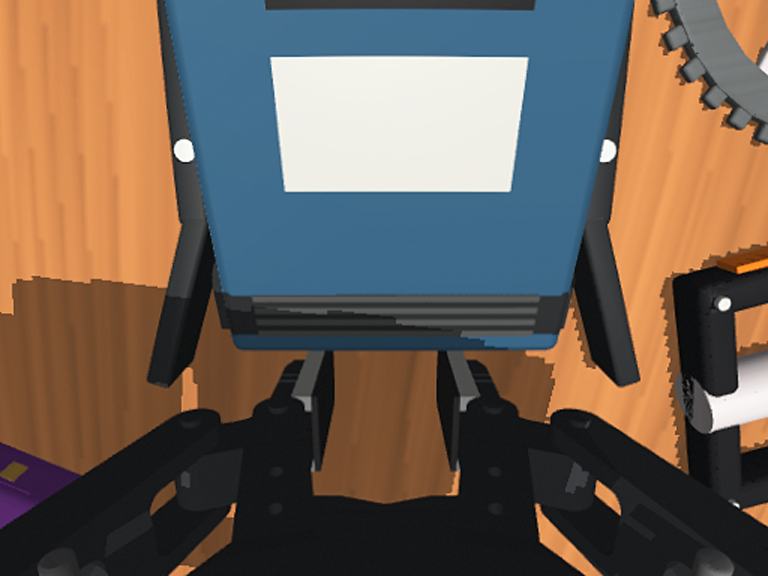

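```bash
python3 - <<'E'
import cv2
a=cv2.imread('pics/s15_raw.png')
cv2.imwrite('pics/s15c.png',cv2.resize(a[170:310,180:340],None,fx=4.8,fy=4.2,interpolation=cv2.INTER_CUBIC))
E
```

```text
(no output)
```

View pics/s15c.png

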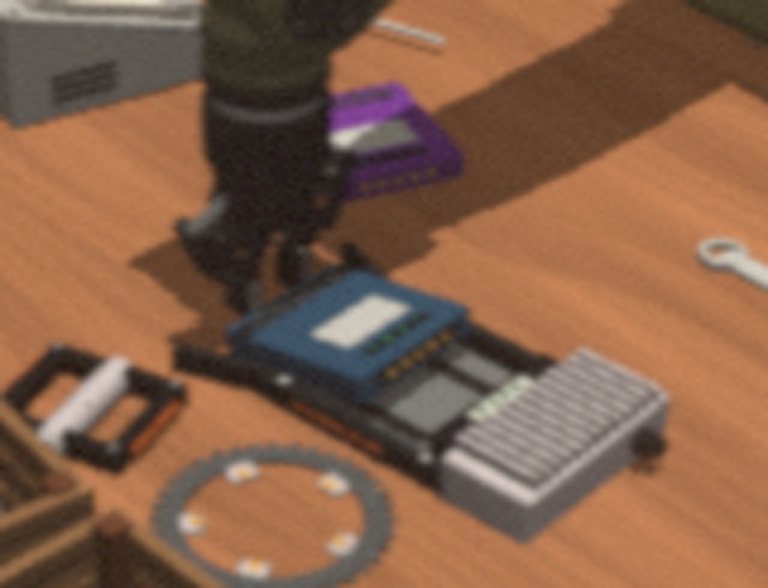

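Emit:
drive_tool(plan=[{"dx": -0.2,"dy": 0,"dz": -0.4,"spin": 0,"grip": 0.4},{"dx": 0,"dy": 0,"dz": -0.5,"spin": 0,"grip": 0.4},{"dx": 0,"dy": 0,"dz": -0.5,"spin": 0,"grip": 0.4},{"dx": 0,"dy": 0,"dz": -0.5,"spin": 0,"grip": 0.4},{"dx": 0,"dy": 0,"dz": -0.5,"spin": 0,"grip": 0.4},{"dx": 0,"dy": 0,"dz": -0.5,"spin": 0,"grip": 0.4},{"dx": 0,"dy": 0,"dz": 0,"spin": 0,"grip": 0.4}])

```text
clock: 12.65
position: [0.6029, 0.0554, 0.1867]
eef_rot: [[-0.0, 0.991, 0.135], [0.001, 0.135, -0.991], [-1.0, -0.0, -0.001]]
contact_force: [-0.5, 0.1, 0.8]
grip_width: 0.396
```

```bash
python3 cr.py; python3 snap.py w16; python3 snap.py s16 scene; python3 - <<'E'
import cv2
a=cv2.imread('pics/s16_raw.png')
cv2.imwrite('pics/s16c.png',cv2.resize(a[210:300,220:330],None,fx=6.5,fy=6.5,interpolation=cv2.INTER_CUBIC))
E
```

```text
t 12.65 tcp cradle x -0.0859 y 0.0038 z 0.1867 F [-0.5  0.1  0.8]
```

View pics/w16.png

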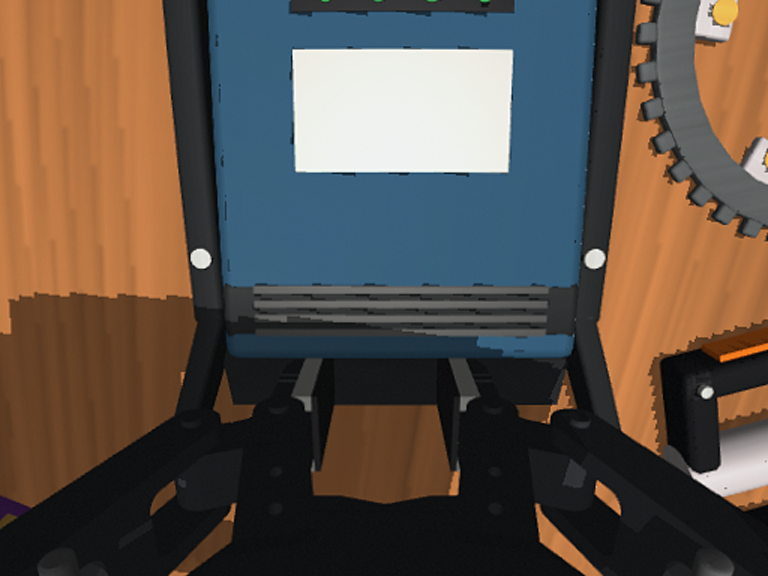

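View pics/s16c.png

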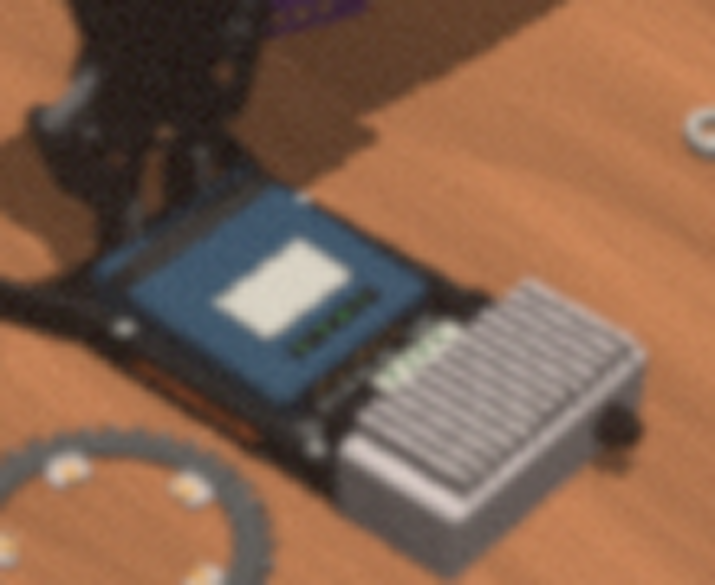

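Emit:
drive_tool(plan=[{"dx": 0,"dy": 0,"dz": -0.3,"spin": 0,"grip": 0.4},{"dx": 0,"dy": 0,"dz": -0.3,"spin": 0,"grip": 0.4},{"dx": 0,"dy": 0,"dz": -0.3,"spin": 0,"grip": 0.4},{"dx": 0,"dy": 0,"dz": -0.3,"spin": 0,"grip": 0.4},{"dx": 0,"dy": 0,"dz": -0.2,"spin": 0,"grip": 0.4},{"dx": 0,"dy": 0,"dz": 0,"spin": 0,"grip": 0.4}])

```text
clock: 13.25
position: [0.6011, 0.0686, 0.1868]
eef_rot: [[-0.0, 0.991, 0.135], [0.0, 0.135, -0.991], [-1.0, -0.0, -0.0]]
contact_force: [0.0, -0.9, 0.3]
grip_width: 0.401
```

```bash
python3 cr.py; python3 snap.py w17; python3 snap.py s17 scene; python3 - <<'E'
import cv2
a=cv2.imread('pics/s17_raw.png')
cv2.imwrite('pics/s17c.png',cv2.resize(a[210:300,220:330],None,fx=6.5,fy=6.5,interpolation=cv2.INTER_CUBIC))
E
```

```text
t 13.25 tcp cradle x -0.0726 y 0.0038 z 0.1868 F [ 0.  -0.9  0.3]
```

View pics/w17.png

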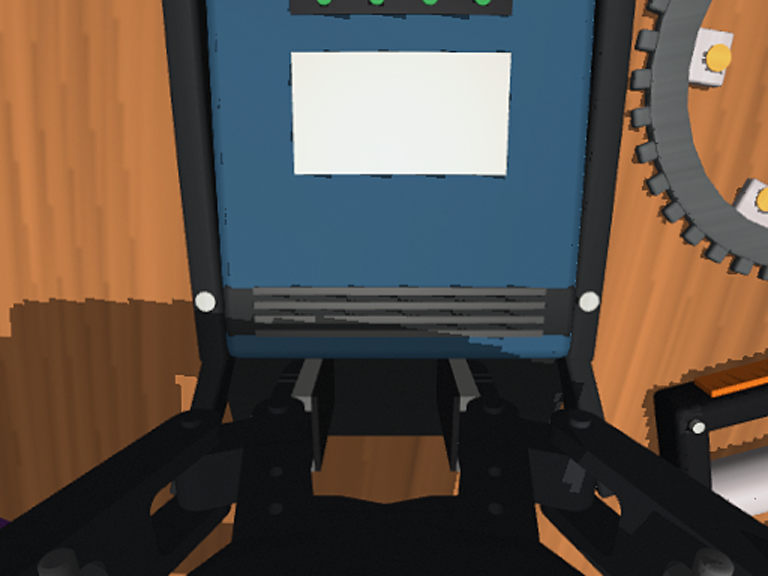

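View pics/s17c.png

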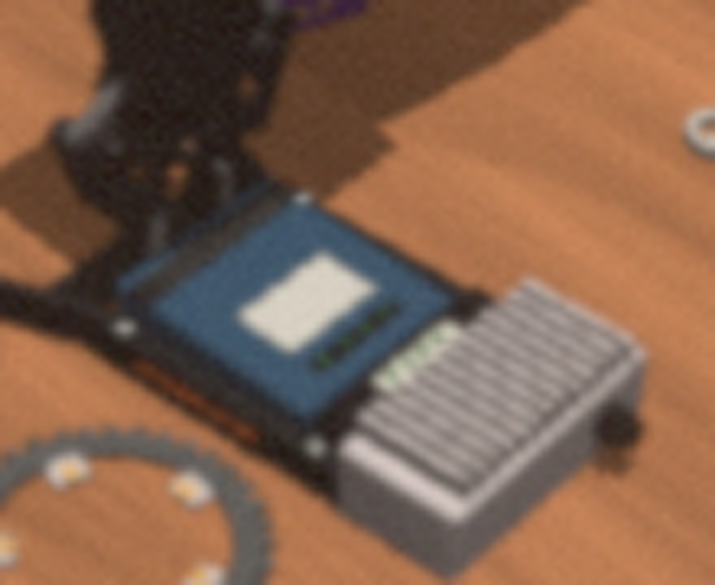

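Emit:
drive_tool(plan=[{"dx": 0,"dy": 0,"dz": -0.1,"spin": 0,"grip": 0.4},{"dx": 0,"dy": 0,"dz": -0.1,"spin": 0,"grip": 0.4},{"dx": 0,"dy": 0,"dz": -0.1,"spin": 0,"grip": 0.4},{"dx": 0,"dy": 0,"dz": -0.1,"spin": 0,"grip": 0.4},{"dx": 0,"dy": 0,"dz": 0,"spin": 0,"grip": 0.4}])

```text
clock: 13.77
position: [0.6007, 0.0723, 0.1868]
eef_rot: [[-0.0, 0.991, 0.135], [0.0, 0.135, -0.991], [-1.0, -0.0, -0.0]]
contact_force: [-0.8, -0.7, -0.4]
grip_width: 0.403
```

```bash
python3 cr.py; python3 snap.py w18
```

```text
t 13.7667 tcp cradle x -0.0689 y 0.0037 z 0.1868 F [-0.8 -0.7 -0.4]
```

View pics/w18.png

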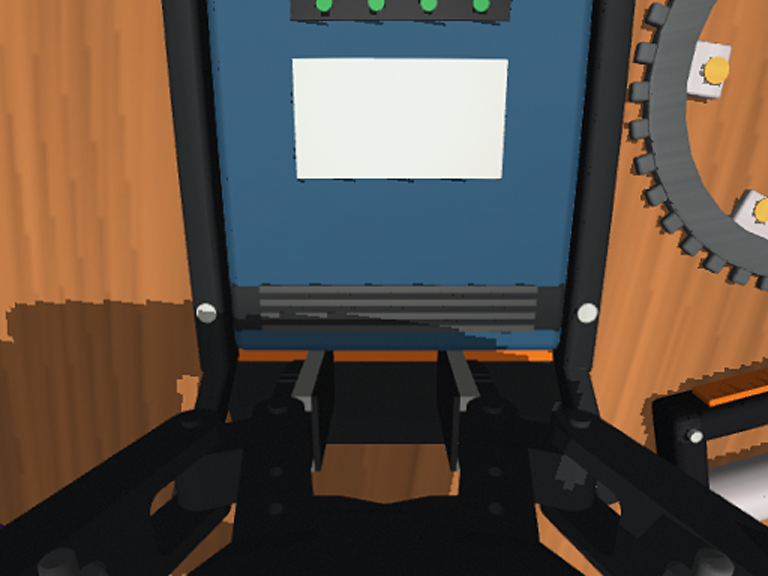

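Emit:
drive_tool(plan=[{"dx": 0,"dy": 0,"dz": 0.6,"spin": 0,"grip": 0.4},{"dx": -1,"dy": 0,"dz": 1.5,"spin": 0,"grip": 0.4},{"dx": -3.5,"dy": 0,"dz": 0,"spin": 0,"grip": 0.4},{"dx": -3.8,"dy": 0,"dz": 0,"spin": 0,"grip": 0.4},{"dx": -3.8,"dy": 0,"dz": 0,"spin": 0,"grip": 0.4},{"dx": -3.8,"dy": 0,"dz": 0,"spin": 0,"grip": 0.4},{"dx": -3.8,"dy": 0,"dz": 0,"spin": 0,"grip": 0.4},{"dx": 0,"dy": 0,"dz": 0,"spin": 0,"grip": 0.4}])

```text
clock: 14.48
position: [0.6054, 0.0502, 0.3958]
eef_rot: [[0.018, 0.991, 0.134], [-0.0, 0.134, -0.991], [-1.0, 0.017, 0.002]]
contact_force: [1.0, -0.4, 1.5]
grip_width: 0.4
```

```bash
python3 cr.py; python3 snap.py w19; python3 snap.py s19 scene; python3 - <<'E'
import cv2
a=cv2.imread('pics/s19_raw.png')
x=cv2.resize(a[200:300,210:330],None,fx=4,fy=4,interpolation=cv2.INTER_CUBIC)
y=cv2.resize(a[140:210,150:240],None,fx=3.5,fy=3.5,interpolation=cv2.INTER_CUBIC)
import numpy as np
z=np.zeros((400,480+315,3),'uint8');z[:,:480]=x;z[:245,480:]=y
cv2.imwrite('pics/s19c.png',z)
E
```

```text
t 14.4833 tcp cradle x -0.0914 y 0.0020 z 0.3958 F [ 1.  -0.4  1.5]
```

View pics/w19.png

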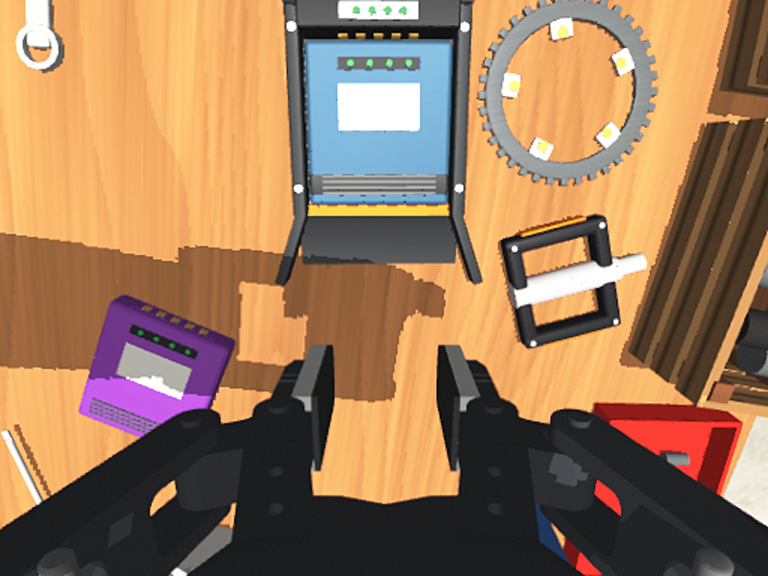

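View pics/s19c.png

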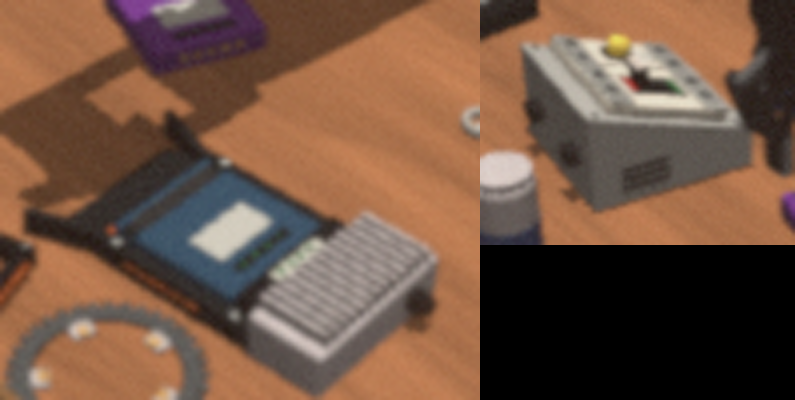

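Emit:
drive_tool(plan=[{"dx": 0,"dy": 0,"dz": 0,"spin": 0,"grip": 0.4},{"dx": 0,"dy": 0,"dz": 0,"spin": 0,"grip": 0.4},{"dx": 0,"dy": 0,"dz": 0,"spin": 0,"grip": 0.4}])

```text
clock: 14.83
position: [0.6031, 0.051, 0.3817]
eef_rot: [[-0.004, 0.991, 0.135], [0.0, 0.135, -0.991], [-1.0, -0.004, -0.001]]
contact_force: [0.1, -0.2, -0.7]
grip_width: 0.399
```

```bash
python3 -c "
from h import *
print(ctrl.state()['contact_force'],ctrl.state()['clock']);print(ctrl.sign_off())"
```

```text
[ 0.10995594 -0.1965632  -0.72326421] 14.8333
the job is handed in; nothing more can be done
None
```

The pack is in the charging cradle with the breaker proved, and the job is handed in at 14.8 s. I was given no verdict.

- **Breaker:** I pressed the yellow test button with the closed fingers. The wrist picture showed the lever dropped while the button was still held. I let the button go and pushed the lever back up from its downhill side. The wrist picture before the push and the last scene picture both show it up, with the button out.
- **Pack:** I pushed it with two half-open fingers, squared it to the cradle, and slid it over the lip until it dropped. The highest horizontal force I read was about 9 N, before the lip. It was about 1 N or less in the readings nearest the drop.
- **Last checks:** The last pictures show the pack flat and square, with the orange lip clear behind it and a small gap to the terminals. The arm is clear of everything, with contact force under 1 N. The pedal, chainring and purple pack look unmoved by eye; I did not re-measure the positions of the bystanders or of the pack in the pocket.
- **Disagreements:**
  - The top-camera and wrist-camera fits of the cradle differed by about 1.6° and 3–4 mm. I used values close to the wrist fit, and the pack went in centred.
  - Button height from the wrist pictures alone came out about 10 mm below that from the fixed cameras. I relied on the higher value.

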